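# Chock the rolling pin on the sloping draining board

## Task

Park the washed rolling pin on the sloping wooden draining board to dry without rolling off. First take the two wooden wedges from under the front edge of the counter shelf and set them flat on the board, apart from one another so that there is one for each half of the pin, thin edges uphill; then lay the pin gently across the board, its thick part wholly on it, just uphill of the wedges and resting on their thin edges, and let go of it only there. Do not knock over or push about anything else.

Things in the scene. Friction and masses are not known exactly. Their poses are not given: they have to be found in the camera images.
- board_top (a point): Middle of the sloping top of the draining board: fixed pale wooden slab, 270 mm wide (y), 244 long down the slope (x). x points downhill (roughly away from the robot), y level across, z square to the top, which falls 10 degrees. This point is 33 mm above the worktop; the uphill edge 54, the downhill edge 12. Smooth (its drawn grooves have no depth); a loose pin rolls down it.
- shelf: Fixed counter shelf: board 160 deep, 390 wide, underside 182 above the worktop, on wire legs 185 either side of the middle, from 40 behind the front edge. Origin on the worktop under the middle of the front edge; x to the back, z up. Jars fixed on top reach 310. The wedges lie under its front edge: the hand must lean back to the robot 30 to 45 degrees to reach them.
- wedge_a: Wooden wedge, 90 g, 56 long, 40 wide (y, grip here), 33 high. Origin: underside, middle of the lower edge of the tall back face; x from thin edge to back, z up. Thin edge (2 high) at x=-56; sloping face climbs 37 degrees to x=-15, then flat. Starts flat under the shelf's front edge, thin edge to the front, back about 30 behind the front edge, in one of 3 places 110 apart.
- wedge_b: The other wedge, just like wedge_a; the two are interchangeable and the spice jar has the third place. A rolling pin lying on the same surface as a wedge touches its sloping face, near the thin edge, when the pin's axis is at x=-66 mm in the wedge's frame. Friction keeps a set wedge in place under the pin.
- pin: Wooden rolling pin, about 350 g. Origin at its middle, on its axis; x along the axis (both ends alike); any turn about x. Thick part 46 in diameter, 170 long; a handle 23 in diameter at either end makes it 250 long. It lies on the worktop right of the board, roughly pointing away from the robot, and rolls when pushed.
- spice: Bystander: small spice jar with red lid, 45 in diameter, 106 high, under the front edge of the shelf in line with the wedges' back faces. Origin in the middle of its underside.
- tin: Bystander: tin, 75 in diameter, 58 high, near the robot left of the middle. Origin in the middle of its underside.
- salt: Bystander: salt shaker, 44 in diameter, 90 high, near the robot at the left. Origin in the middle of its underside.
- teaspoon: Bystander: teaspoon 137 long, lying flat near the robot. Origin in the middle of its underside.
Not all that is in view belongs to the job. Leave any blue or orange look-alike of the wedge_b alone.

How it is judged:
By the outcome, as a careful person would: the job done as asked, in the order asked, and still so for the second after the job is handed in, with the robot touching nothing.
It also fails if it takes over 64 s, if anything falls off the work surface, if the arm or the gripper's body presses on something with over 40 N, if the wrist force passes 120 N, or if a joint passes its speed limit or range.

## Robot

A 7-joint arm with a two-finger parallel gripper is mounted at the origin on a cart in front of the work surface, level with it; the furniture and walls round the work are solid. World frame = base frame: x ahead of the robot, y to its left, z up, the work surface at z = 0. Lengths are in mm, angles in rad, forces in N, time in s.
With the tool pointing down it reaches from about 400 to 875 mm from the base axis. Payload 4.4 kg.
Tool frame: the origin (TCP) lies on the centre line of the jaws, within the pads' length; the fingertips stand 19 mm ahead of it and the grasp point (between the pads) is the TCP; z points along the fingers, y is the line along which they close (so a half turn about z gives the same grasp; the last joint's range is limited). The gripper opens to 85 mm and grips with 20 to 120 N. Pads are 22 mm wide; open, the fingers measure 114 mm over their backs; the gripper's body (76 mm by 85 mm) begins 54 mm behind the grasp point. The pads swing forward as they close: fully open they stand 13 mm farther back than shut.
Start: joints at [1.112, 0.628, 0.038, 1.517, -0.027, 0.996, -0.02], TCP at [248.832, -600.5, 250.313] pointing down, gripper open.
Joint ranges: [-3.06, 3.06], [-0.37, 2.12], [-1.25, 1.32], [0.18, 2.47], [-1.1, 4.24], [0.23, 1.98], [-2.94, 2.94]. Speed limits (rad/s): [2.57, 2.57, 3.14, 3.14, 3.14, 3.14, 3.14].

## Interface

Orientations are given as [roll, pitch, yaw] about the fixed x, y, z axes, in that order (R = Rz(yaw) Ry(pitch) Rx(roll)).
In Python, from cell import ctrl, viewer, silhouettes gives the robot as it stands.
- The arm moves only by the shell command python3 -m creep 'ROWS'. ROWS is JSON, a list of rows, each an object with "jaw": the gripper command: -1 is shut, 1 is fully open, values between are in proportion; "xyz": the shift along the tool's x, y, z in mm, a list of three; "angular": the turn, a rotation vector about the tool's x, y, z in rad, a list of three. In form: [{"jaw": jaw, "xyz": [tx, ty, tz], "angular": [rx, ry, rz]}, ...]. A call has 1 to 12 rows; each row is the pose to reach, as a shift and turn from the pose commanded when the call began, along the tool's axes at that moment; what a row does not reach only later rows make up. A row lasts 1/8 s, in which the tool goes at most 62.5 mm and 10.7 degrees, less where a joint would pass 70% of its speed; a pose out of reach is approached as far as the arm can. A call with a gripper value outside its range is refused whole. The fingers move at their own pace and stop on an object; the grip force is fixed at half the most. Time passes only in rows, so rows that repeat a pose let the fingers close. It gives the time, the measured TCP pose, the force, the opening and the grip force at its end, in the units of the state.
- ctrl.read_state(): the state, without advancing time (a new reading comes with each control period).
- viewer.get_image(name): name is "side" or "top"; returns (picture, depth): 420x560x3 uint8, red, green, blue; 420x560 float32, mm along the optical axis (not along the pixel's ray), 0 where there is no reading.
- viewer.camera_model(name): a dict with "fx", "fy", "cx", "cy" (pixels), "T" (4x4, takes a point from camera to world coordinates). Camera axes: x right, y down, z forward; pixel columns grow to the right and rows downward; lengths in mm; the calibration is good to about 2 mm. A picture is of the moment at which its call begins. camera_model takes no time and is no camera call.
- ctrl.finish_job(): hands the job in; it is judged then, once.
Trained networks look in the newest picture that a camera, given by its name, has taken for a name from the list of things; names that differ only in an ending like _2 or _b are one class to them, and where a whole thing is asked for, a point or a joint stands for the part that bears it (a point fixed in the world has none). Each returns a list of dicts, best first, with "score" (0 to 1); they miss things now and then, are a little off and sometimes report something else, mostly with a low value. They report only what shows in the picture. A call takes as long as a camera call. They do not tell look-alikes from the thing itself.
- silhouettes(camera, target): "pixels" (420x560 bool, what is visible of it) and "xy" ([column, row] in pixels, amid what is visible of it).
The state is a dict: "clock": time; "qpos": joint angles; "qd": joint speeds; "tau": joint torques, N m; "eef_pos": TCP position; "tool_rot": TCP orientation; "force": force on the tool from outside, world axes, zero at the start; "torque": the same for the moment, N m; "width": finger opening in mm; "gripper_force": force on a finger pad.
Only numpy, scipy, OpenCV 4.12 (cv2) and the standard library are available. Lean on these libraries where they do the work, as an engineer would, in place of code of your own. Each camera call takes 0.05 s, during which the arm holds its last target. There are 200 camera calls.

## Working session

There is one attempt and no reset: what is moved stays moved. The work goes in short steps, Python scripts to look and compute and a shell command to move; the robot and the scene stay as the last step left them, time stands still between calls to the robot, and variables do not carry over. Pictures are saved under pics/ and viewed, at most 10 in all, crops included, and the job is handed in when it is done.

```bash
ls; mkdir -p pics; cat > h.py <<'E'
import numpy as np, cv2
from cell import ctrl, viewer, silhouettes
from scipy.spatial.transform import Rotation as R
def pts(cam, mask, depth):
    m=viewer.camera_model(cam); v,u=np.nonzero(mask&(depth>0)); z=depth[v,u]
    p=np.c_[(u-m['cx'])/m['fx']*z,(v-m['cy'])/m['fy']*z,z]; T=np.array(m['T'])
    return p@T[:3,:3].T+T[:3,3]
E
python3 - <<'E'
from h import *
ims={}
for c in('side','top'):
    im,d=viewer.get_image(c); ims[c]=im
    cv2.imwrite(f'pics/{c}0.png',im[:,:,::-1]); np.save(f'{c}0.npy',d)
    for n in('board_top','shelf','wedge_a','pin','spice','tin','salt','teaspoon'):
        for r in silhouettes(c,n)[:4]:
            if r['pixels'].sum()<5: continue
            p=pts(c,r['pixels'],d)
            if len(p): print(c,n,round(r['score'],2),np.round(r['xy']),len(p),np.round(np.median(p,0)),np.round(np.percentile(p,2,axis=0)),np.round(np.percentile(p,98,axis=0)))
s=ctrl.read_state(); print(s)
E
```

```text
pics
side board_top 0.58 [304. 241.] 6509 [ 540. -155.   32.] [ 434. -264.    5.] [669.   3.  54.]
side shelf 0.85 [299. 102.] 4850 [647. 282. 202.] [525. 113.  35.] [775. 474. 302.]
side wedge_a 0.7 [278. 187.] 232 [540. 108.  19.] [517.  83.   3.] [565. 133.  35.]
side wedge_a 0.59 [285. 159.] 201 [590. 260.  18.] [564. 238.   0.] [619. 286.  34.]
side wedge_a 0.54 [260. 146.] 213 [536. 361.  17.] [510. 334.  -1.] [568. 392.  34.]
side wedge_a 0.42 [224. 142.] 95 [411. 411.  19.] [382. 303.  -2.] [438. 478.  83.]
side pin 0.97 [318. 332.] 1865 [ 488. -439.   38.] [ 380. -475.   16.] [ 595. -394.   48.]
side spice 0.91 [304. 160.] 432 [643. 164.  67.] [626. 155.   8.] [668. 192. 108.]
side spice 0.4 [298. 102.] 4769 [648. 281. 202.] [528. 113.  38.] [776. 461. 301.]
side teaspoon 0.73 [233. 236.] 182 [364. -56.   6.] [ 347. -126.   -0.] [386.   2.  13.]
top board_top 0.71 [324. 206.] 8916 [ 550. -126.   33.] [ 438. -255.   11.] [669.   4.  54.]
top shelf 0.69 [141. 150.] 12293 [640. 296. 201.] [522. 123. 186.] [775. 468. 305.]
top wedge_a 0.83 [183. 190.] 399 [586. 260.  18.] [558. 
[... 887 characters left out ...]
0.9, 'qpos': array([ 1.11219172,  0.62836161,  0.0385082 ,  1.51738842, -0.02697487,
        0.99629125, -0.02000256]), 'qd': array([ 1.23469306e-03, -3.31158353e-03,  1.61540470e-03,  4.09628120e-04,
        7.39816646e-04, -8.67801868e-05,  5.56331886e-04]), 'tau': array([ 3.99830342e-04, -5.63265789e+01,  1.22547425e+00, -1.93786722e+01,
        1.09433464e-02,  1.43328874e-03,  1.97303882e-05]), 'eef_pos': array([ 248.83176157, -600.51373477,  250.34219294]), 'tool_rot': array([ 3.14152310e+00, -1.37348123e-05,  3.92784332e-01]), 'force': array([-0.1203935 ,  0.20777734, -0.12074768]), 'torque': array([0.02127488, 0.0019038 , 0.0045784 ]), 'gripper_force': 0.0, 'width': 85.3094778577395}
```

View pics/side0.png

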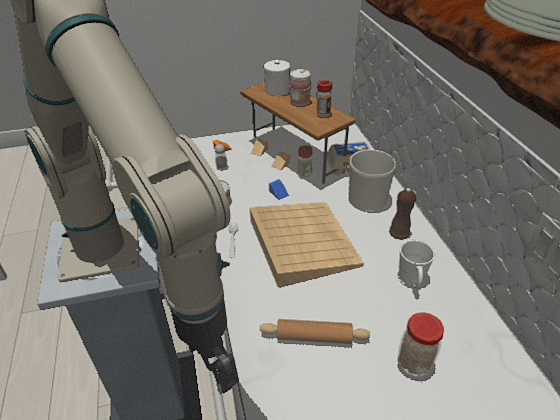

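View pics/top0.png

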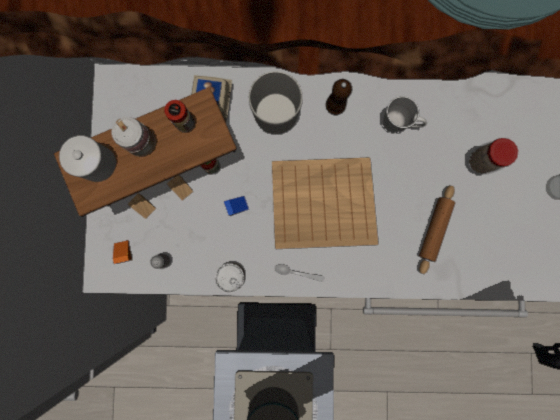

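Both views show everything. The brown wedges are at top-view pixels (183,190) and (142,205), with the jar at (213,167). The look-alikes are blue (235,206) and orange (122,252). The board is around (324,206) and the pin around (436,229). Next I fit the poses with the known shapes.

```bash
cat >> h.py <<'E'
from scipy.optimize import least_squares
def wedge_sdf(q):
    x,y,z=q.T; a=np.arctan2(31,41); n=np.array([-np.sin(a),np.cos(a)])
    return np.max([x,-56-x,y-20,-y-20,z-33,-z,(x+56)*n[0]+(z-2)*n[1]],0)
def board_sdf(q):
    x,y,z=q.T; return np.max([z,abs(x)-122,abs(y)-135,-z-12],0)
def pin_sdf(q):
    x,y,z=q.T; r=np.hypot(y,z); return np.minimum(np.maximum(r-23,abs(x)-85),np.maximum(r-11.5,abs(x)-125))
def fit(P,sdf,x0,z,pitch=0):
    def f(p): return sdf((R.from_euler('xyz',[0,pitch,p[2]]).inv()).apply(P-[p[0],p[1],z]))
    r=least_squares(f,x0,loss='soft_l1',f_scale=2,x_scale=[1,1,.02],diff_step=1e-4)
    return r.x, np.median(abs(f(r.x)))
def rowto(pos,zdir,ydir,state=None):
    "shift/rotvec in current tool axes to reach pose; zdir tool z, ydir tool y"
    s=state or ctrl.read_state(); C=R.from_euler('xyz',s['tool_rot'])
    z=np.array(zdir,float); z/=np.linalg.norm(z); y=np.array(ydir,float); y-=z*(y@z); y/=np.linalg.norm(y)
    G=R.from_matrix(np.c_[np.cross(y,z),y,z]); rv=(C.inv()*G).as_rotvec()
    t=C.inv().apply(np.array(pos)-s['eef_pos'])
    print('xyz',np.round(t,1),'rot',np.round(rv,3),'deg',round(np.degrees(np.linalg.norm(rv)),1),'rows',round(max(np.linalg.norm(t)/62.5,np.degrees(np.linalg.norm(rv))/10.7),1))
    return s
E
python3 - <<'E'
from h import *
D={c:np.load(f'{c}0.npy') for c in('side','top')}
def get(n,xy,cams):
    out=[]
    for c in cams:
        viewer.get_image(c)
        for r in silhouettes(c,n):
            p=pts(c,r['pixels'],D[c])
            if len(p) and np.linalg.norm(np.median(p,0)[:2]-xy)<30: out.append(p); break
    return out
W=[]
for xy in((588,260),(535,361)):
    L=get('wedge_a',xy,('side','top'))
    for P in L+[np.vstack(L)]:
        print('wedge',*[np.round(v,3) for v in fit(P,wedge_sdf,[xy[0]+25,xy[1]+10,.44],0)],len(P))
for n,xy,s,x0,z,pi in(('board_top',(545,-130),board_sdf,[550,-128,0],33,np.radians(10)),('pin',(488,-430),pin_sdf,[488,-430,-.33],23,0)):
    L=get(n,xy,('side','top'))
    for P in L+[np.vstack(L)]: print(n,*[np.round(v,3) for v in fit(P,s,x0,z,pi)],len(P))
P=get('shelf',(645,290),('top',))[0]; Q=P[abs(P[:,2]-200)<12]
print(np.median(Q[:,2]),cv2.minAreaRect(Q[:,:2].astype(np.float32)))
E
```

```text
wedge [610.639 280.963   0.652] 1.592 226
wedge [609.632 279.727   0.673] 1.233 357
wedge [609.677 280.432   0.677] 1.393 583
wedge [554.315 384.744   0.829] 1.91 228
wedge [553.819 383.641   0.812] 1.356 345
wedge [553.78  384.075   0.828] 1.504 573
board_top [ 5.55481e+02 -1.24335e+02  4.80000e-02] 1.267 6403
board_top [ 5.53072e+02 -1.26019e+02  5.40000e-02] 1.424 8962
board_top [ 5.54012e+02 -1.24406e+02  5.10000e-02] 1.373 15365
pin [ 4.88744e+02 -4.28558e+02 -3.30000e-01] 1.06 1936
pin [ 4.88744e+02 -4.28558e+02 -3.30000e-01] 1.06 1936
199.5403709646397 ((647.4839477539062, 303.4790954589844), (161.17115783691406, 389.98382568359375), 24.935768127441406)
```

```bash
python3 - <<'E'
from h import *
im=cv2.imread('pics/top0.png'); S=8; u0,v0=110,160
c=cv2.resize(im[v0:v0+70,u0:u0+95],None,fx=S,fy=S,interpolation=cv2.INTER_CUBIC)
m=viewer.camera_model('top'); Ti=np.linalg.inv(np.array(m['T']))
for x,y,w in((609.7,280.4,.675),(553.9,384.1,.825)):
    for loc in([[-56,-20,2],[-56,20,2],[-15,20,33],[-15,-20,33]],[[-15,20,33],[-15,-20,33],[0,-20,33],[0,20,33]]):
        p=R.from_euler('z',w).apply(loc)+[x,y,0]; q=p@Ti[:3,:3].T+Ti[:3,3]
        uv=np.c_[m['fx']*q[:,0]/q[:,2]+m['cx']-u0,m['fy']*q[:,1]/q[:,2]+m['cy']-v0]*S+S/2
        cv2.polylines(c,[uv.astype(int)],True,(0,255,0),1)
cv2.imwrite('pics/crop.png',c)
# row to hover over wedge 1 : lean 35
w=.675; d=np.array([np.cos(w),np.sin(w),0]); 
E
```

```text
(no output)
```

View pics/crop.png

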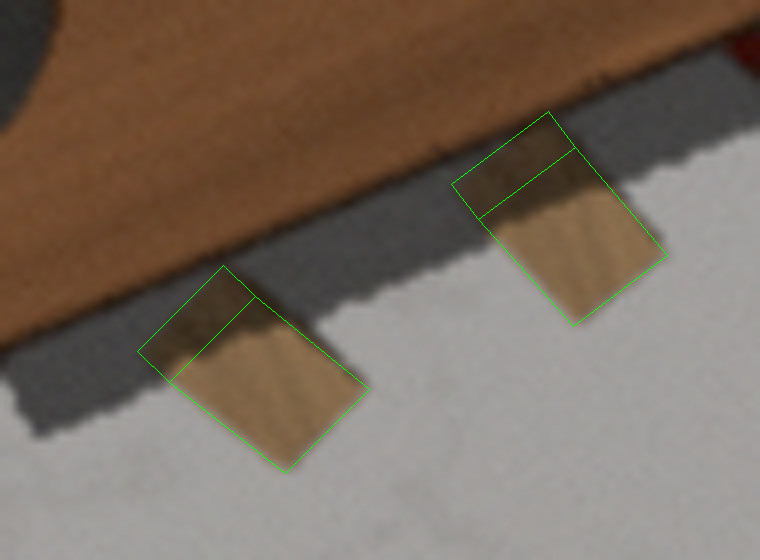

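The fitted outlines sit on both wedges. Now I work out the moves to wedge 2, the left one.

```bash
cat >> h.py <<'E'
W1=(609.7,280.4,.675); W2=(553.9,384.1,.825)
B=R.from_euler('xyz',[0,np.radians(10),.051]); BO=np.array([554,-125,33.])
def wpose(W,back=0,gx=-20,gz=25,a=35):
    a=np.radians(a); x,y,w=W; M=R.from_euler('z',w)
    zd=M.apply([np.sin(a),0,-np.cos(a)]); return M.apply([gx,0,gz])+[x,y,0]-back*zd, zd, M.apply([0,-1,0])
E
python3 - <<'E'
from h import *
rowto([440,-100,300],[0,0,-1],[.6,-.8,0]); p=wpose(W2,110); print(p); rowto(*p)
E
```

```text
xyz [ 368.2 -389.2  -49.7] rot [-0.    -0.    -0.251] deg 14.4 rows 8.6
(array([497.51638921, 323.06392144, 115.10672487]), array([ 0.38920429,  0.4213193 , -0.81915204]), array([ 0.73454778, -0.67855697,  0.        ]))
xyz [ 583.2 -758.   135.2] rot [ 0.132  0.601 -0.419] deg 42.6 rows 15.5
```

```bash
python3 -m creep '[{"jaw":1,"xyz":[368,-389,-50],"angular":[0,0,-0.25]},{"jaw":1,"xyz":[368,-389,-50],"angular":[0,0,-0.25]},{"jaw":1,"xyz":[368,-389,-50],"angular":[0,0,-0.25]},{"jaw":1,"xyz":[368,-389,-50],"angular":[0,0,-0.25]},{"jaw":1,"xyz":[368,-389,-50],"angular":[0,0,-0.25]},{"jaw":1,"xyz":[368,-389,-50],"angular":[0,0,-0.25]},{"jaw":1,"xyz":[368,-389,-50],"angular":[0,0,-0.25]},{"jaw":1,"xyz":[368,-389,-50],"angular":[0,0,-0.25]},{"jaw":1,"xyz":[583,-758,40],"angular":[0.13,0.6,-0.42]},{"jaw":1,"xyz":[583,-758,40],"angular":[0.13,0.6,-0.42]},{"jaw":1,"xyz":[583,-758,40],"angular":[0.13,0.6,-0.42]},{"jaw":1,"xyz":[583,-758,40],"angular":[0.13,0.6,-0.42]}]'; python3 -c "
from h import *
s=rowto(*wpose(W2,110)); print(s['qpos'])"
```

```text
clock: 3.3
eef_pos: [463.2, 74.4, 264.5]
tool_rot: [-3.129, -0.576, 0.815]
force: [1.8, 1.0, 0.3]
width: 85.2
gripper_force: 0.0
xyz [  90.2 -142.5  238.5] rot [-0.008  0.035 -0.008] deg 2.1 rows 4.7
[ 0.60793365  0.3348637  -0.6604164   2.32232751 -0.9604397   0.2706232
  0.16259482]
```

```bash
python3 -m creep '[{"jaw":1,"xyz":[90,-142,238],"angular":[0,0.035,0]},{"jaw":1,"xyz":[90,-142,238],"angular":[0,0.035,0]},{"jaw":1,"xyz":[90,-142,238],"angular":[0,0.035,0]},{"jaw":1,"xyz":[90,-142,238],"angular":[0,0.035,0]},{"jaw":1,"xyz":[90,-142,238],"angular":[0,0.035,0]},{"jaw":1,"xyz":[90,-142,238],"angular":[0,0.035,0]},{"jaw":1,"xyz":[90,-142,238],"angular":[0,0.035,0]}]'; python3 -c "
from h import *
s=rowto(*wpose(W2,110)); print(s['qpos']);rowto(*wpose(W2,0))"
```

```text
clock: 4.18
eef_pos: [552.1, 311.0, 215.8]
tool_rot: [-3.091, -0.524, 0.822]
force: [0.8, -1.7, 0.1]
width: 85.2
gripper_force: 0.0
xyz [-74.8 -44.5  75.4] rot [-0.049  0.087 -0.004] deg 5.7 rows 1.8
[-0.3918429   0.51742722 -0.05958001  2.0449096  -1.09923866  0.23339636
 -0.13349813]
xyz [-65.2 -39.1 184.8] rot [-0.049  0.087 -0.004] deg 5.7 rows 3.2
```

The wrist is running against joint limits. I'll identify the kinematics from the recorded states so I can choose a feasible posture.

```bash
cat > fk.py <<'E'
from h import *
import itertools
s=ctrl.read_state()
Q=np.array([[1.11219172,.62836161,.0385082,1.51738842,-.02697487,.99629125,-.02000256],[.60793365,.3348637,-.6604164,2.32232751,-.9604397,.2706232,.16259482],s['qpos']])
E=[[3.1415231,0,.39278433],[-3.129,-.576,.815],s['tool_rot']]
X=np.array([[248.83,-600.51,250.34],[463.2,74.4,264.5],s['eef_pos']])
G=[R.from_euler('xyz',e) for e in E]
def chain(q,sg,o1,o7):
    r=R.from_euler('z',sg[0]*q[0]+o1); out=[r]
    for i in range(1,7):
        r=r*R.from_rotvec(([0,0,1] if i%2==0 else [0,1,0])*np.array(1.0)*(sg[i]*q[i]+(o7 if i==6 else 0))); out.append(r)
    return out
best=[]
for t in itertools.product((1,-1),repeat=4):
    sg=[t[0],1,t[1],1,t[2],1,t[3]]
    f=lambda p:np.concatenate([(chain(q,sg,*p)[6].inv()*g).as_rotvec() for q,g in zip(Q,G)])
    for o1 in(-2,0,2):
        for o7 in(-2,0,2):
            r=least_squares(f,[o1,o7]); best.append((r.cost,sg,r.x))
best.sort(key=lambda b:b[0]); print(best[0],best[10])
sg,o=best[0][1:]
A=[];b=[]
for q,x in zip(Q,X):
    c=chain(q,sg,*o); z=lambda r:r.apply([0,0,1]); xx=lambda r:r.apply([1,0,0])
    A.append(np.c_[[0,0,1],z(c[1]),z(c[3]),z(c[5]),xx(c[1]),xx(c[3])]); b.append(x)
A=np.vstack(A);b=np.hstack(b)
for k in(4,6):
    l,*_=np.linalg.lstsq(A[:,:k],b,rcond=None); print(l,np.abs(A[:,:k]@l-b).max())
E
python3 fk.py
```

```text
(np.float64(1.2147949760984136e-07), [-1, 1, -1, 1, -1, 1, -1], array([-5.80806271e-04,  1.57034050e+00])) (np.float64(0.08899832368902003), [-1, 1, -1, 1, -1, 1, 1], array([-0.02672632,  1.54071679]))
[264.37684912 590.39852997 370.3739842  292.55315766] 29.20814009829141
[177.57009217 611.79153073 342.92647975 280.52703585 -23.05567195
 -41.32112552] 27.301720792949624
```

```bash
cat >> fk.py <<'E'
print('---')
e=np.eye(3)
names=[(0,0),(0,1),(1,1),(1,0),(2,0),(2,1),(3,0),(3,1),(4,0),(4,1),(5,0),(5,1),(6,0),(6,1)]
C=[chain(q,sg,*o) for q in Q]
base=lambda c:[e[2],c[1].apply(e[2]),c[3].apply(e[2]),c[5].apply(e[2])]
res=[]
for k in(1,2):
  for S in itertools.combinations(names,k):
    A=np.vstack([np.c_[tuple(base(c)+[c[i].apply(e[j]) for i,j in S])] for c in C])
    l,*_=np.linalg.lstsq(A,b,rcond=None); res.append((np.abs(A@l-b).max(),S,l.round(1)))
res.sort(key=lambda r:r[0])
for r in res[:10]: print(r)
E
python3 fk.py | sed -n '/---/,$p'
```

```text
---
(np.float64(0.12115019547707107), ((0, 1), (3, 1)), array([336.4, 558.6, 382.5, 330.5, -11.8, -15.7]))
(np.float64(0.12115019547712791), ((1, 1), (3, 1)), array([336.4, 558.6, 382.5, 330.5, -11.8, -15.7]))
(np.float64(0.12115019547735528), ((0, 1), (2, 1)), array([336.4, 558.6, 382.5, 330.5, -11.8, -15.7]))
(np.float64(0.12115019547735528), ((1, 1), (2, 1)), array([336.4, 558.6, 382.5, 330.5, -11.8, -15.7]))
(np.float64(1.2777197569322993), ((0, 0), (2, 1)), array([308.9, 588.1, 380.6, 329.1, -15. , -27.6]))
(np.float64(1.2777197569325836), ((0, 0), (3, 1)), array([308.9, 588.1, 380.6, 329.1, -15. , -27.6]))
(np.float64(1.4028212688148756), ((1, 0), (3, 1)), array([297.2, 591.4, 375.9, 331.8, -16.4, -27.7]))
(np.float64(1.4028212688149608), ((1, 0), (2, 1)), array([297.2, 591.4, 375.9, 331.8, -16.4, -27.7]))
(np.float64(1.6145750133791807), ((0, 0), (0, 1)), array([371.9, 519.8, 384.7, 331.7,  19.9, -27.1]))
(np.float64(1.6145750133795786), ((0, 0), (1, 1)), array([371.9, 519.8, 384.7, 331.7,  19.9, -27.1]))
```

```bash
cat > ik.py <<'E'
from h import *
lo=np.array([-3.06,-.37,-1.25,.18,-1.1,.23,-2.94]); hi=np.array([3.06,2.12,1.32,2.47,4.24,1.98,2.94])
def fk(q):
    r=R.from_euler('z',-q[0]); p=np.array([0,0,336.4])
    p=p+r.apply([0,-11.8,0]); r=r*R.from_euler('y',q[1]); p=p+r.apply([0,0,558.6])
    r=r*R.from_euler('z',-q[2]); r=r*R.from_euler('y',q[3]); p=p+r.apply([0,-15.7,382.5])
    r=r*R.from_euler('z',-q[4])*R.from_euler('y',q[5]); p=p+r.apply([0,0,330.5])
    return p, r*R.from_euler('z',-q[6]+np.pi/2)
def pose(zdir,ydir):
    z=np.array(zdir,float); z/=np.linalg.norm(z); y=np.array(ydir,float); y-=z*(y@z); y/=np.linalg.norm(y)
    return R.from_matrix(np.c_[np.cross(y,z),y,z])
def ik(pos,zdir,ydir,n=40,q0=None,m=.03):
    G=pose(zdir,ydir); sols=[]; rng=np.random.default_rng(0)
    q0=ctrl.read_state()['qpos'] if q0 is None else q0
    for k in range(n):
        def f(q):
            p,r=fk(q); return np.r_[(p-pos)/100,(r.inv()*G).as_rotvec(),.0005*(q-(lo+hi)/2)]
        g=least_squares(f,np.clip(q0,lo+.06,hi-.06) if k==0 else rng.uniform(lo+.06,hi-.06),bounds=(lo+m,hi-m),max_nfev=100)
        if np.abs(f(g.x)[:6]).max()<.02: sols.append(g.x)
    sols.sort(key=lambda q:np.abs(q-q0).max())
    return sols
E
python3 - <<'E'
from ik import *
for W,nm in((W2,'W2'),(W1,'W1')):
  for a in(30,37,44):
    for back in(0,110):
      p=wpose(W,back,a=a)
      S=ik(*p,n=15)+ik(p[0],p[1],-p[2],n=15)
      print(nm,a,back,len(S)); 
      for q in S[:1]+S[-1:]: print('   ',q.round(2))
print(ctrl.read_state()['qpos'].round(2))
E
```

```text
W2 30 0 10
    [ 0.12  1.3  -1.22  2.07  2.04  0.94 -2.91]
    [-0.91  0.97  0.5   2.1   4.    0.63 -2.35]
W2 30 110 7
    [-0.26  0.7  -0.42  2.21  2.66  0.26  2.37]
    [-0.76  0.69  0.31  2.23  4.03  0.42 -2.24]
W2 37 0 7
    [-0.57  0.93  0.01  2.17  3.42  0.61  1.55]
    [-0.89  1.01  0.49  2.18  3.78  0.82 -2.13]
W2 37 110 7
    [-0.45  0.72 -0.1   2.34  3.39  0.54  1.64]
    [-1.06  0.94  0.87  2.35  4.05  1.01 -2.35]
W2 44 0 7
    [-0.61  0.99  0.09  2.24  3.46  0.88  1.5 ]
    [-0.87  1.08  0.49  2.25  3.65  1.04 -2.02]
W2 44 110 7
    [-0.36  0.81 -0.18  2.44  3.32  0.83  1.78]
    [-0.27  0.82 -0.31  2.44  3.22  0.81 -1.23]
W1 30 0 9
    [ 0.31  1.3  -1.22  2.08  2.05  0.93 -2.9 ]
    [-0.81  1.02  0.64  2.11  4.08  0.75 -2.45]
W1 30 110 10
    [ 0.37  1.02 -1.22  2.19  1.87  0.77 -2.91]
    [-0.53  0.68  0.25  2.23  4.01  0.4  -2.18]
W1 37 0 7
    [-0.4   0.93  0.04  2.18  3.49  0.62  1.5 ]
    [-0.79  1.07  0.64  2.19  3.87  0.93 -2.25]
W1 37 110 7
    [-0.28  0.72 -0.07  2.34  3.46  0.55  1.6 ]
    [-0.95  1.04  1.05  2.36  4.12  1.19 -2.44]
W1 44 0 7
    [-0.45  1.    0.14  2.25  3.52  0.9   1.46]
    [-0.68  1.08  0.49  2.25  3.68  1.06 -2.  ]
W1 44 110 7
    [-0.22  0.81 -0.11  2.44  3.42  0.84  1.72]
    [-0.17  0.81 -0.18  2.44  3.37  0.82 -1.36]
[-0.39  0.52 -0.06  2.04 -1.1   0.23 -0.13]
```

Wedge grasps need the q5≈3.4 branch. I'll plan a joint-space transition near r≈400 and turn it into rows.

```bash
cat >> ik.py <<'E'
def rows(path,q0=None):
    "tool-frame rows relative to the present pose"
    s=ctrl.read_state(); C=R.from_euler('xyz',s['tool_rot']); pp,pr=s['eef_pos'],C
    for q in path:
        p,r=fk(np.array(q)); rv=(C.inv()*r).as_rotvec()
        print('xyz',C.inv().apply(p-s['eef_pos']).round().astype(int).tolist(),'rot',rv.round(2).tolist(),'world',p.round().astype(int),'step',round(np.linalg.norm(p-pp)),round(np.degrees((pr.inv()*r).magnitude()),1)); pp,pr=p,r
E
python3 - <<'E'
from ik import *
q=ctrl.read_state()['qpos']; print(fk(q)[0]-ctrl.read_state()['eef_pos'])
a=np.array([-.25,.35,-.05,2.35,-.8,.45,-.2]); b=np.array([-.35,.4,-.05,2.35,3.35,.5,-1.4])
rows([a]); rows([a+(b-a)*t for t in np.linspace(0,1,11)[1:]])
E
```

```text
[-0.10128436  0.26778841 -0.00637183]
xyz [-201, -69, -100] rot [0.19, -0.24, -0.05] world [351 189 205] step 235 17.8
xyz [-253, -48, -112] rot [0.18, -0.4, -0.33] world [333 137 188] step 281 31.3
xyz [-289, -6, -127] rot [0.15, -0.54, -0.62] world [339  80 181] step 57 18.3
xyz [-302, 48, -141] rot [0.09, -0.66, -0.91] world [367  31 184] step 57 18.3
xyz [-290, 104, -151] rot [0.02, -0.75, -1.21] world [413  -2 197] step 58 18.4
xyz [-253, 151, -155] rot [-0.08, -0.81, -1.52] world [469 -11 217] step 60 18.4
xyz [-197, 180, -152] rot [-0.18, -0.84, -1.83] world [524   6 240] step 62 18.4
xyz [-133, 184, -141] rot [-0.28, -0.81, -2.15] world [569  48 263] step 65 18.4
xyz [-72, 162, -124] rot [-0.38, -0.74, -2.47] world [593 109 280] step 68 18.5
xyz [-24, 116, -105] rot [-0.47, -0.62, -2.79] world [593 178 290] step 70 18.5
xyz [3, 52, -86] rot [0.52, 0.43, 3.03] world [567 244 289] step 71 18.6
```

```bash
python3 -m creep '[{"jaw":1,"xyz":[-201,-69,-100],"angular":[0.19,-0.24,-0.05]},{"jaw":1,"xyz":[-201,-69,-100],"angular":[0.19,-0.24,-0.05]},{"jaw":1,"xyz":[-201,-69,-100],"angular":[0.19,-0.24,-0.05]},{"jaw":1,"xyz":[-201,-69,-100],"angular":[0.19,-0.24,-0.05]},{"jaw":1,"xyz":[-253,-48,-112],"angular":[0.18,-0.4,-0.33]},{"jaw":1,"xyz":[-253,-48,-112],"angular":[0.18,-0.4,-0.33]},{"jaw":1,"xyz":[-289,-6,-127],"angular":[0.15,-0.54,-0.62]},{"jaw":1,"xyz":[-289,-6,-127],"angular":[0.15,-0.54,-0.62]},{"jaw":1,"xyz":[-302,48,-141],"angular":[0.09,-0.66,-0.91]},{"jaw":1,"xyz":[-302,48,-141],"angular":[0.09,-0.66,-0.91]},{"jaw":1,"xyz":[-290,104,-151],"angular":[0.02,-0.75,-1.21]},{"jaw":1,"xyz":[-290,104,-151],"angular":[0.02,-0.75,-1.21]}]'; python3 - <<'E'
from ik import *
a=ctrl.read_state()['qpos']; print(a.round(2))
b=np.array([.0,.3,-.05,2.35,3.35,.5,-1.4])
print(fk(b)); rows([a+(b-a)*t for t in np.linspace(0,1,8)[1:]])
E
```

```text
clock: 5.68
eef_pos: [416.8, -4.7, 198.5]
tool_rot: [3.074, 0.342, 1.999]
force: [-0.2, -0.4, -0.9]
width: 85.7
gripper_force: 0.0
[-0.79  0.44  0.65  2.36  0.21  0.28  0.04]
(array([617.68469356,  34.62159444, 350.79493769]), Rotation.from_matrix(array([[-0.47513184, -0.31427079,  0.82187809],
                            [-0.35647057,  0.92270977,  0.14674951],
                            [-0.80447403, -0.22324999, -0.55043708]])))
xyz [-44, -7, 4] rot [0.02, -0.09, -0.2] world [429 -47 209] step 45 12.5
xyz [-91, 6, 3] rot [-0.01, -0.19, -0.39] world [458 -81 226] step 48 12.7
xyz [-130, 38, -5] rot [-0.08, -0.31, -0.58] world [501 -99 249] step 51 13.2
xyz [-155, 83, -21] rot [-0.19, -0.42, -0.76] world [548 -95 275] step 54 13.9
xyz [-158, 134, -46] rot [-0.34, -0.52, -0.94] world [590 -69 303] step 57 14.5
xyz [-137, 179, -78] rot [-0.52, -0.59, -1.13] world [615 -23 330] step 59 15.1
xyz [-96, 207, -114] rot [-0.71, -0.63, -1.32] world [618  35 351] step 61 15.4
```

```bash
python3 - <<'E'
from ik import *
a=ctrl.read_state()['qpos']
b=np.array([-.3,.48,.1,2.42,3.4,.45,-1.4])
rows([a+(b-a)*t for t in np.linspace(0,1,11)[1:]])
E
```

```text
xyz [-24, -8, 6] rot [0.03, -0.07, -0.17] world [420 -30 200] step 26 10.4
xyz [-48, -7, 10] rot [0.04, -0.14, -0.33] world [432 -52 205] step 25 10.4
xyz [-70, 6, 13] rot [0.02, -0.21, -0.5] world [452 -65 210] step 25 10.3
xyz [-84, 27, 14] rot [-0.02, -0.27, -0.66] world [477 -69 216] step 26 10.4
xyz [-90, 56, 14] rot [-0.08, -0.33, -0.83] world [505 -61 219] step 29 10.5
xyz [-83, 87, 12] rot [-0.16, -0.37, -0.99] world [530 -41 221] step 33 10.7
xyz [-64, 119, 8] rot [-0.26, -0.4, -1.15] world [550 -10 220] step 37 10.9
xyz [-33, 145, 3] rot [-0.38, -0.41, -1.31] world [561  29 216] step 41 11.1
xyz [7, 163, -5] rot [-0.51, -0.39, -1.47] world [559  74 211] step 45 11.4
xyz [55, 169, -15] rot [-0.65, -0.36, -1.62] world [544 120 205] step 49 11.6
```

```bash
python3 -m creep '[{"jaw":1,"xyz":[-48,-7,10],"angular":[0.04,-0.14,-0.33]},{"jaw":1,"xyz":[-48,-7,10],"angular":[0.04,-0.14,-0.33]},{"jaw":1,"xyz":[-84,27,14],"angular":[-0.02,-0.27,-0.66]},{"jaw":1,"xyz":[-84,27,14],"angular":[-0.02,-0.27,-0.66]},{"jaw":1,"xyz":[-90,56,14],"angular":[-0.08,-0.33,-0.83]},{"jaw":1,"xyz":[-83,87,12],"angular":[-0.16,-0.37,-0.99]},{"jaw":1,"xyz":[-64,119,8],"angular":[-0.26,-0.4,-1.15]},{"jaw":1,"xyz":[-33,145,3],"angular":[-0.38,-0.41,-1.31]},{"jaw":1,"xyz":[7,163,-5],"angular":[-0.51,-0.39,-1.47]},{"jaw":1,"xyz":[55,169,-15],"angular":[-0.65,-0.36,-1.62]},{"jaw":1,"xyz":[55,169,-15],"angular":[-0.65,-0.36,-1.62]},{"jaw":1,"xyz":[55,169,-15],"angular":[-0.65,-0.36,-1.62]}]'; python3 - <<'E'
from ik import *
q=ctrl.read_state()['qpos']; print(q.round(2))
p=wpose(W2,110,a=37); p=(p[0],p[1],-p[2]); rowto(*p)
for s in ik(*p,n=12,q0=q): print(s.round(2))
E
```

```text
clock: 7.18
eef_pos: [540.0, 121.4, 202.9]
tool_rot: [-2.882, 0.636, -2.378]
force: [0.3, 0.3, -0.8]
width: 85.6
gripper_force: 0.0
[-0.05  0.49 -0.25  2.42  3.04  0.44 -1.01]
xyz [-31.4 203.7  85.8] rot [-0.296 -0.016 -0.048] deg 17.2 rows 3.6
[-0.05  0.82 -0.7   2.33  2.67  0.56 -0.67]
[-0.03  0.83 -0.73  2.32  2.64  0.57 -0.63]
[ 0.11  0.94 -0.99  2.32  2.37  0.7  -0.3 ]
[-1.06  0.94  0.87  2.35  4.05  1.01 -2.35]
```

```bash
python3 -m creep '[{"jaw":1,"xyz":[-31,204,86],"angular":[-0.296,-0.016,-0.048]},{"jaw":1,"xyz":[-31,204,86],"angular":[-0.296,-0.016,-0.048]},{"jaw":1,"xyz":[-31,204,86],"angular":[-0.296,-0.016,-0.048]},{"jaw":1,"xyz":[-31,204,86],"angular":[-0.296,-0.016,-0.048]},{"jaw":1,"xyz":[-31,204,86],"angular":[-0.296,-0.016,-0.048]},{"jaw":1,"xyz":[-31,204,86],"angular":[-0.296,-0.016,-0.048]}]'; python3 - <<'E'
from ik import *
q=ctrl.read_state()['qpos']; print(q.round(2))
p=wpose(W2,0,a=37); p=(p[0],p[1],-p[2]); rowto(*p); print(p[0])
E
```

```text
clock: 7.92
eef_pos: [496.9, 319.7, 112.1]
tool_rot: [-3.14, 0.645, -2.322]
force: [0.2, -1.1, -0.4]
width: 85.6
gripper_force: 0.0
[-0.25  0.74 -0.39  2.33  3.04  0.52 -1.11]
xyz [ -0.4   2.3 109.2] rot [-0.005 -0.001 -0.005] deg 0.4 rows 1.7
[540.32886069 369.40904436  25.        ]
```

```bash
python3 -m creep '[{"jaw":1,"xyz":[0,2,50],"angular":[0,0,0]},{"jaw":1,"xyz":[0,2,85],"angular":[0,0,0]},{"jaw":1,"xyz":[0,2,109],"angular":[0,0,0]},{"jaw":1,"xyz":[0,2,109],"angular":[0,0,0]},{"jaw":-1,"xyz":[0,2,109],"angular":[0,0,0]},{"jaw":-1,"xyz":[0,2,109],"angular":[0,0,0]},{"jaw":-1,"xyz":[0,2,109],"angular":[0,0,0]},{"jaw":-1,"xyz":[0,2,109],"angular":[0,0,0]},{"jaw":-1,"xyz":[0,2,109],"angular":[0,0,0]},{"jaw":-1,"xyz":[0,2,109],"angular":[0,0,0]}]'; python3 - <<'E'
from ik import *
s=ctrl.read_state(); q=s['qpos']; print(q.round(2),s['torque'])
C=R.from_euler('xyz',s['tool_rot']); print('up30+back120 in tool', C.inv().apply([-.73*100,-.68*100,90]).round())
E
```

```text
clock: 9.18
eef_pos: [540.0, 369.1, 26.2]
tool_rot: [-3.14, 0.646, -2.322]
force: [-2.2, -2.4, 5.7]
width: 38.9
gripper_force: 60.4
[-0.33  0.95 -0.35  2.17  3.03  0.57 -1.08] [-0.3316239   0.28842448 -0.0176031 ]
up30+back120 in tool [  25.    7. -132.]
```

```bash
python3 -m creep '[{"jaw":-1,"xyz":[2,0,-25],"angular":[0,0,0]},{"jaw":-1,"xyz":[10,3,-70],"angular":[0,0,0]},{"jaw":-1,"xyz":[25,7,-132],"angular":[0,0,0]},{"jaw":-1,"xyz":[25,7,-132],"angular":[0,0,0]},{"jaw":-1,"xyz":[25,7,-132],"angular":[0,0,0]}]'; cat >> ik.py <<'E'
def bpose(x,y,h=0,gx=-20,gz=25,a=37,sg=1):
    a=np.radians(a); return B.apply([x+gx,y,gz+h])+BO, B.apply([np.sin(a),0,-np.cos(a)]), B.apply([0,sg,0])
E
python3 - <<'E'
from ik import *
s=ctrl.read_state(); q=s['qpos']; print(q.round(2),s['width'],s['force'])
for y in(-50,50):
  for h in(100,0):
    p=bpose(46,y,h); rowto(*p); print(p[0].round())
    for sg in(1,-1):
        for t in ik(*bpose(46,y,h,sg=sg),n=12,q0=q)[:3]: print(sg,t.round(2))
E
```

```text
clock: 9.8
eef_pos: [467.6, 301.8, 116.1]
tool_rot: [-3.14, 0.647, -2.322]
force: [-0.1, 0.9, -1.0]
width: 38.6
gripper_force: 61.0
[-0.24  0.73 -0.4   2.42  3.04  0.59 -1.12] 38.643330754217956 [-0.09636264  0.93319687 -1.01773154]
xyz [ 181.1 -423.6 -180.5] rot [0.406 0.167 0.652] deg 45.1 rows 7.9
[ 604. -173.  152.]
1 [ 0.88  0.77 -0.87  2.06  1.54  0.4   0.5 ]
1 [ 0.77  0.71 -0.69  2.07  1.5   0.26  0.5 ]
1 [ 0.77  0.71 -0.69  2.07  1.5   0.26  0.5 ]
-1 [ 0.95  0.84 -1.01  2.06  1.56  0.52 -2.63]
-1 [ 0.77  0.71 -0.69  2.07  1.5   0.26 -2.64]
-1 [ 0.77  0.71 -0.69  2.07  1.5   0.26 -2.64]
xyz [ 250.4 -411.4 -109.4] rot [0.406 0.167 0.652] deg 45.1 rows 7.9
[ 586. -173.   53.]
1 [ 0.43  0.81 -0.14  2.15  3.46  0.26 -1.49]
1 [ 0.76  0.9  -0.64  2.14  2.27  0.36 -0.19]
1 [ 0.78  0.91 -0.68  2.14  2.23  0.39 -0.14]
-1 [ 1.03  1.17 -1.19  2.13  1.93  0.82 -2.81]
-1 [ 1.03  1.17 -1.17  2.13  1.93  0.81 -2.82]
-1 [ 1.02  1.16 -1.17  2.13  1.93  0.8  -2.83]
xyz [ 125.6 -351.6 -138.7] rot [0.406 0.167 0.652] deg 45.1 rows 6.4
[599. -73. 152.]
1 [ 0.5   0.65 -0.56  2.15  1.83  0.26 -0.03]
1 [ 0.5   0.65 -0.56  2.15  1.82  0.26 -0.03]
1 [ 0.62  0.7  -0.75  2.15  1.75  0.38  0.07]
-1 [-0.07  0.61  0.27  2.19  4.21  0.26  0.62]
-1 [-0.07  0.61  0.27  2.19  4.21  0.26  0.62]
-1 [ 0.85  0.93 -1.22  2.14  1.68  0.79 -2.91]
xyz [ 194.9 -339.4  -67.6] rot [0.406 0.167 0.652] deg 45.1 rows 6.4
[581. -74.  53.]
1 [ 0.49  0.86 -0.54  2.23  2.44  0.45 -0.59]
1 [ 0.58  0.9  -0.69  2.23  2.28  0.53 -0.4 ]
1 [ 0.6   0.91 -0.72  2.23  2.26  0.55 -0.37]
-1 [-0.41  1.02  0.86  2.26  4.15  0.86  0.55]
-1 [0.12 0.79 0.01 2.24 3.38 0.37 1.5 ]
-1 [0.12 0.79 0.01 2.24 3.38 0.37 1.5 ]
```

```bash
python3 - <<'E'
from ik import *
q=ctrl.read_state()['qpos']
p=bpose(20,-50,60); rowto(*p); print(p[0].round())
for t in ik(*p,n=12,q0=q)[:4]: print(t.round(2))
p=bpose(20,-50,0); 
for t in ik(*p,n=12,q0=q)[:4]: print(t.round(2))
E
```

```text
xyz [ 220.8 -400.9 -166.8] rot [0.406 0.167 0.652] deg 45.1 rows 7.8
[ 571. -174.  117.]
[ 0.3   0.67  0.07  2.18  4.15  0.26 -2.21]
[ 0.78  0.75 -0.65  2.16  2.02  0.26  0.01]
[ 0.78  0.75 -0.65  2.16  2.02  0.26  0.01]
[ 0.85  0.78 -0.76  2.16  1.91  0.34  0.14]
[ 0.76  0.87 -0.61  2.2   2.42  0.36 -0.34]
[ 0.79  0.88 -0.66  2.2   2.34  0.39 -0.25]
[ 0.09  0.84  0.41  2.22  4.09  0.57 -2.2 ]
[ 0.85  0.92 -0.76  2.2   2.22  0.45 -0.11]
```

```bash
python3 -m creep '[{"jaw":-1,"xyz":[55,-100,-42],"angular":[0.1,0.04,0.16]},{"jaw":-1,"xyz":[110,-200,-83],"angular":[0.2,0.08,0.33]},{"jaw":-1,"xyz":[110,-200,-83],"angular":[0.2,0.08,0.33]},{"jaw":-1,"xyz":[165,-300,-125],"angular":[0.3,0.12,0.49]},{"jaw":-1,"xyz":[165,-300,-125],"angular":[0.3,0.12,0.49]},{"jaw":-1,"xyz":[221,-401,-167],"angular":[0.406,0.167,0.652]},{"jaw":-1,"xyz":[221,-401,-167],"angular":[0.406,0.167,0.652]},{"jaw":-1,"xyz":[221,-401,-167],"angular":[0.406,0.167,0.652]},{"jaw":-1,"xyz":[221,-401,-167],"angular":[0.406,0.167,0.652]},{"jaw":-1,"xyz":[221,-401,-167],"angular":[0.406,0.167,0.652]}]'; python3 - <<'E'
from ik import *
q=ctrl.read_state()['qpos'];print(q.round(2))
rowto(*bpose(20,-50,60)); rowto(*bpose(20,-50,1.5))
E
```

```text
clock: 11.05
eef_pos: [573.8, -166.5, 115.6]
tool_rot: [3.139, 0.483, -3.09]
force: [0.7, 0.3, -1.5]
width: 38.6
gripper_force: 61.1
[ 0.33  0.67  0.    2.19  3.98  0.24 -2.05]
xyz [ 2.1 -7.6 -2.4] rot [0.003 0.012 0.001] deg 0.7 rows 0.1
xyz [37.8 -7.7 43.9] rot [0.003 0.012 0.001] deg 0.7 rows 0.9
```

```bash
python3 -m creep '[{"jaw":-1,"xyz":[10,-8,12],"angular":[0.003,0.012,0]},{"jaw":-1,"xyz":[20,-8,24],"angular":[0.003,0.012,0]},{"jaw":-1,"xyz":[29,-8,34],"angular":[0.003,0.012,0]},{"jaw":-1,"xyz":[36,-8,42],"angular":[0.003,0.012,0]},{"jaw":-1,"xyz":[38,-8,44],"angular":[0.003,0.012,0]},{"jaw":-1,"xyz":[38,-8,44],"angular":[0.003,0.012,0]},{"jaw":-1,"xyz":[38,-8,44],"angular":[0.003,0.012,0]}]'; cat > wl.py <<'E'
from ik import *
import sys
def look(x,y):
    L=[]
    for c in('side','top'):
        im,d=viewer.get_image(c); cv2.imwrite(f'pics/{c}_{sys.argv[1]}.png',im[:,:,::-1])
        for r in silhouettes(c,'wedge_a'):
            P=pts(c,r['pixels'],d)
            if len(P)<20: continue
            m=np.median(P,0); print(c,len(P),m.round(),round(r['score'],2))
            Qb=B.inv().apply(P-BO)
            if np.linalg.norm(np.median(Qb,0)[:2]-[x-28,y])<30:
                f=lambda p: wedge_sdf(R.from_euler('xyz',[0,p[4],p[2]]).inv().apply(Qb-[p[0],p[1],p[3]]))
                r5=least_squares(f,[x,y,0,0,0],loss='soft_l1',f_scale=2,x_scale=[1,1,.02,1,.02],diff_step=1e-4)
                f3=lambda p:f([p[0],p[1],p[2],0,0]); r3=least_squares(f3,[x,y,0],loss='soft_l1',f_scale=2,x_scale=[1,1,.02],diff_step=1e-4)
                print('  board xyyaw',r3.x.round(2),np.median(abs(f3(r3.x))).round(2),'x,y,yaw,h,pitch',r5.x.round(2),np.median(abs(f(r5.x))).round(2))
if __name__=='__main__': look(float(sys.argv[2]),float(sys.argv[3]))
E
python3 wl.py w1 20 -50; python3 -c "
from ik import *
rowto(*bpose(20,-50,0));print(ctrl.read_state()['force'])"
```

```text
clock: 11.92
eef_pos: [560.0, -174.3, 59.3]
tool_rot: [-3.141, 0.471, -3.09]
force: [0.1, 0.1, -1.1]
width: 38.9
gripper_force: 61.2
side 172 [ 538. -183.   47.] 0.77
  board xyyaw [ 20.14 -52.42  -0.07] 1.07 x,y,yaw,h,pitch [ 2.011e+01 -5.239e+01 -7.000e-02  2.300e-01 -1.000e-02] 1.06
side 150 [598. 258.  22.] 0.5
side 5222 [ 527. -180.   31.] 0.36
  board xyyaw [ 1.632e+01 -4.826e+01  2.000e-02] 64.9 x,y,yaw,h,pitch [ -2.27 -48.54   0.05 -31.69   0.69] 57.43
top 368 [410. 410.  20.] 0.82
top 311 [541. 108.  21.] 0.67
top 167 [ 567. -177.   62.] 0.49
  board xyyaw [ 19.42 -50.95   0.11] 1.32 x,y,yaw,h,pitch [ 21.04 -51.21   0.07   1.24  -0.08] 1.21
xyz [ 0.1 -0.3  2.2] rot [-0.001 -0.     0.   ] deg 0.0 rows 0.0
[-0.05960367  0.0675796  -0.44145057]
```

```bash
python3 -m creep '[{"jaw":-1,"xyz":[0.6,0,0.8],"angular":[0,0,0]},{"jaw":-1,"xyz":[0.9,0,1.2],"angular":[0,0,0]},{"jaw":-1,"xyz":[1.2,0,1.6],"angular":[0,0,0]},{"jaw":-1,"xyz":[1.2,0,1.6],"angular":[0,0,0]}]'
```

```text
clock: 12.62
eef_pos: [559.9, -174.5, 59.1]
tool_rot: [-3.141, 0.474, -3.09]
force: [-3.9, 0.7, 11.9]
width: 38.3
gripper_force: 62.8
```

```bash
python3 -m creep '[{"jaw":0.5,"xyz":[0.6,0,0.8],"angular":[0,0,0]},{"jaw":0.5,"xyz":[0.6,0,0.8],"angular":[0,0,0]},{"jaw":0.5,"xyz":[0.6,0,0.8],"angular":[0,0,0]},{"jaw":0.5,"xyz":[0,0,-30],"angular":[0,0,0]},{"jaw":0.5,"xyz":[0,0,-90],"angular":[0,0,0]},{"jaw":1,"xyz":[0,0,-130],"angular":[0,0,0]},{"jaw":1,"xyz":[0,0,-130],"angular":[0,0,0]}]'; python3 wl.py w2 20 -50; python3 - <<'E'
from ik import *
print(ctrl.read_state()['qpos'].round(2))
p=wpose(W1,110,a=37); p=(p[0],p[1],-p[2]); rowto(*p); print(p[0])
E
```

```text
clock: 13.5
eef_pos: [498.9, -176.7, 172.5]
tool_rot: [-3.136, 0.48, -3.092]
force: [0.2, 0.3, 0.4]
width: 85.4
gripper_force: 0.0
side 342 [ 554. -184.   53.] 0.94
  board xyyaw [ 2.069e+01 -5.073e+01 -3.000e-02] 1.06 x,y,yaw,h,pitch [ 2.195e+01 -5.056e+01 -2.000e-02  7.000e-01  1.000e-02] 1.0
side 112 [366. -39.   5.] 0.59
side 182 [593. 260.  21.] 0.57
top 332 [588. 261.  22.] 0.76
top 299 [408. 407.  23.] 0.72
top 381 [ 552. -175.   56.] 0.61
  board xyyaw [ 2.007e+01 -5.233e+01 -2.000e-02] 1.23 x,y,yaw,h,pitch [ 2.030e+01 -5.197e+01  2.000e-02 -2.600e-01  3.000e-02] 1.15
top 307 [541. 109.  22.] 0.58
[ 0.41  0.5   0.01  2.31  4.24  0.23 -2.24]
xyz [-31.6 399.5  78.1] rot [-0.334 -0.166 -0.527] deg 37.0 rows 6.5
[542.40333207 226.53406842 112.84990611]
```

View pics/side_w2.png

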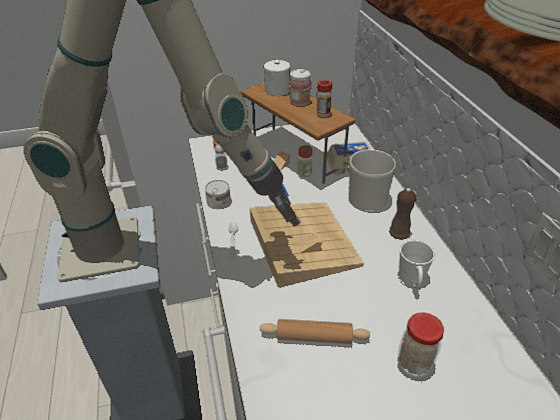

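The first wedge lies flat on the board, at (310,243) in the side view, and everything else is undisturbed. On to the second wedge.

```bash
python3 -m creep '[{"jaw":1,"xyz":[-32,100,20],"angular":[-0.1,-0.1,-0.15]},{"jaw":1,"xyz":[-32,200,20],"angular":[-0.17,-0.1,-0.27]},{"jaw":1,"xyz":[-32,200,20],"angular":[-0.17,-0.1,-0.27]},{"jaw":1,"xyz":[-32,300,20],"angular":[-0.25,-0.13,-0.4]},{"jaw":1,"xyz":[-32,300,40],"angular":[-0.25,-0.13,-0.4]},{"jaw":1,"xyz":[-32,400,60],"angular":[-0.334,-0.166,-0.527]},{"jaw":1,"xyz":[-32,400,78],"angular":[-0.334,-0.166,-0.527]},{"jaw":1,"xyz":[-32,400,78],"angular":[-0.334,-0.166,-0.527]},{"jaw":1,"xyz":[-32,400,78],"angular":[-0.334,-0.166,-0.527]},{"jaw":1,"xyz":[-32,400,78],"angular":[-0.334,-0.166,-0.527]}]'; python3 - <<'E'
from ik import *
print(ctrl.read_state()['qpos'].round(2))
p=wpose(W1,110,a=37); rowto(p[0],p[1],-p[2]);p=wpose(W1,0,a=37); rowto(p[0],p[1],-p[2])
E
```

```text
clock: 14.95
eef_pos: [543.6, 225.2, 114.1]
tool_rot: [-3.139, 0.646, -2.469]
force: [0.5, -0.1, 1.1]
width: 85.4
gripper_force: 0.0
[-0.4   0.72  0.11  2.34  3.63  0.6  -1.74]
xyz [0.8 1.8 0.9] rot [-0.004 -0.    -0.002] deg 0.2 rows 0.0
xyz [  0.8   2.2 110.9] rot [-0.004 -0.    -0.002] deg 0.2 rows 1.8
```

```bash
python3 -m creep '[{"jaw":1,"xyz":[1,2,50],"angular":[0,0,0]},{"jaw":1,"xyz":[1,2,87],"angular":[0,0,0]},{"jaw":1,"xyz":[1,2,110],"angular":[0,0,0]},{"jaw":1,"xyz":[1,2,110],"angular":[0,0,0]},{"jaw":-1,"xyz":[1,2,110],"angular":[0,0,0]},{"jaw":-1,"xyz":[1,2,110],"angular":[0,0,0]},{"jaw":-1,"xyz":[1,2,110],"angular":[0,0,0]},{"jaw":-1,"xyz":[1,2,110],"angular":[0,0,0]},{"jaw":-1,"xyz":[1,2,110],"angular":[0,0,0]},{"jaw":-1,"xyz":[3,2,85],"angular":[0,0,0]},{"jaw":-1,"xyz":[10,5,40],"angular":[0,0,0]},{"jaw":-1,"xyz":[20,5,-20],"angular":[0,0,0]}]'; python3 - <<'E'
from ik import *
print(ctrl.read_state()['qpos'].round(2))
p=bpose(20.5,49,60); rowto(*p); print(p[0])
for t in ik(*p,n=8)[:3]: print(t.round(2))
E
```

```text
clock: 16.45
eef_pos: [517.5, 213.0, 118.7]
tool_rot: [-3.14, 0.646, -2.467]
force: [0.1, -0.4, -0.6]
width: 38.9
gripper_force: 60.6
[-0.4   0.7   0.13  2.41  3.62  0.66 -1.71]
xyz [ 114.3 -256.   -83.3] rot [0.33  0.17  0.529] deg 37.0 rows 4.7
[566.73475058 -75.28617041 116.62183492]
[ 0.09  0.65  0.06  2.26  3.61  0.26 -1.87]
[ 0.6   0.74 -0.7   2.25  2.11  0.41 -0.28]
```

```bash
python3 -m creep '[{"jaw":-1,"xyz":[28,-64,-21],"angular":[0.08,0.04,0.13]},{"jaw":-1,"xyz":[57,-128,-42],"angular":[0.16,0.08,0.26]},{"jaw":-1,"xyz":[85,-192,-62],"angular":[0.25,0.13,0.4]},{"jaw":-1,"xyz":[114,-256,-83],"angular":[0.33,0.17,0.53]},{"jaw":-1,"xyz":[114,-256,-83],"angular":[0.33,0.17,0.53]},{"jaw":-1,"xyz":[114,-256,-83],"angular":[0.33,0.17,0.53]},{"jaw":-1,"xyz":[114,-256,-83],"angular":[0.33,0.17,0.53]}]'; python3 - <<'E'
from ik import *
print(ctrl.read_state()['qpos'].round(2))
rowto(*bpose(20.5,49,60)); rowto(*bpose(20.5,49,1.5))
E
```

```text
clock: 17.32
eef_pos: [567.2, -74.7, 116.1]
tool_rot: [3.141, 0.471, -3.093]
force: [-0.4, 0.3, -1.2]
width: 38.5
gripper_force: 60.7
[ 0.05  0.65  0.12  2.27  3.72  0.28 -1.99]
xyz [ 0.2 -0.6 -0.7] rot [-0.    -0.    -0.002] deg 0.1 rows 0.0
xyz [35.4 -0.6 46. ] rot [-0.    -0.    -0.002] deg 0.1 rows 0.9
```

```bash
python3 -m creep '[{"jaw":-1,"xyz":[15,0,20],"angular":[0,0,0]},{"jaw":-1,"xyz":[28,0,37],"angular":[0,0,0]},{"jaw":-1,"xyz":[35,0,46],"angular":[0,0,0]},{"jaw":-1,"xyz":[36,0,46.5],"angular":[0,0,0]},{"jaw":-1,"xyz":[36,0,47],"angular":[0,0,0]},{"jaw":-1,"xyz":[36,0,47],"angular":[0,0,0]}]'; python3 -c "
from ik import *
rowto(*bpose(20.5,49,0));print(ctrl.read_state()['force'])"
```

```text
clock: 18.08
eef_pos: [557.1, -73.1, 59.0]
tool_rot: [3.14, 0.473, -3.09]
force: [-3.7, 2.9, 11.5]
width: 38.6
gripper_force: 63.4
xyz [ 1.5 -2.7  0.9] rot [0.002 0.002 0.001] deg 0.2 rows 0.1
[-3.6899899   2.8902088  11.46374057]
```

Contact at 11 N, so I release, back off and check.

```bash
python3 -m creep '[{"jaw":0.5,"xyz":[0,0,0],"angular":[0,0,0]},{"jaw":0.5,"xyz":[0,0,0],"angular":[0,0,0]},{"jaw":0.5,"xyz":[0,0,0],"angular":[0,0,0]},{"jaw":0.5,"xyz":[0,0,-30],"angular":[0,0,0]},{"jaw":0.5,"xyz":[0,0,-90],"angular":[0,0,0]},{"jaw":1,"xyz":[0,0,-150],"angular":[0,0,0]},{"jaw":1,"xyz":[0,0,-150],"angular":[0,0,0]}]'; python3 wl.py w3 20.5 49 | grep board;  python3 - <<'E'
from ik import *
q=ctrl.read_state()['qpos']; print(q.round(2))
L=[]
for c in('side','top'):
    im,d=viewer.get_image(c)
    r=silhouettes(c,'pin')[0]; P=pts(c,r['pixels'],d); print('pin',fit(P,pin_sdf,[488,-429,-.33],23))
u=np.array([np.cos(-.33),np.sin(-.33),0]); n=np.array([.324,.946,0])
for h in(80,0):
  for sg in(1,-1):
    for t in ik([488.7,-428.6,27+h],[0,0,-1],sg*n,n=10)[:3]: print('pick',h,sg,t.round(2))
for sg in(1,-1):
  for tilt in(0,-10):
    zd=R.from_euler('z',.051).apply([np.sin(np.radians(tilt)),0,-np.cos(np.radians(tilt))])
    for t in ik(B.apply([-47,0,27])+BO,zd,sg*B.apply([1,0,0]),n=10)[:3]: print('place',sg,tilt,t.round(2))
E
```

```text
clock: 18.95
eef_pos: [488.5, -79.4, 193.9]
tool_rot: [-3.141, 0.475, -3.093]
force: [0.1, 0.2, 0.2]
width: 85.4
gripper_force: 0.0
  board xyyaw [ 2.243e+01  5.053e+01 -1.000e-02] 1.29 x,y,yaw,h,pitch [ 2.327e+01  5.036e+01 -2.000e-02  8.200e-01 -1.000e-02] 1.22
[ 0.01  0.43  0.22  2.4   4.1   0.24 -2.33]
pin (array([ 4.88254531e+02, -4.28231035e+02, -3.30423659e-01]), np.float64(1.092749970513065))
pin (array([ 4.8797860e+02, -4.3082595e+02, -3.2798288e-01]), np.float64(1.3052924289240515))
pick 80 1 [ 1.14  0.95 -0.86  1.62  0.84  0.98  1.24]
pick 80 1 [ 1.07  0.9  -0.7   1.62  0.7   0.89  1.34]
pick 80 1 [ 0.93  0.83 -0.44  1.62  0.46  0.79  1.53]
pick 80 -1 [ 1.15  0.96 -0.88  1.62  0.86  0.99 -1.92]
pick 80 -1 [ 0.85  0.81 -0.3   1.63  0.32  0.75 -1.5 ]
pick 80 -1 [ 0.84  0.81 -0.28  1.63  0.3   0.75 -1.48]
pick 0 1 [ 1.14  1.08 -0.85  1.64  0.99  0.91  1.13]
pick 0 1 [ 1.07  1.02 -0.71  1.64  0.86  0.82  1.22]
pick 0 1 [ 0.89  0.94 -0.36  1.65  0.49  0.65  1.5 ]
pick 0 -1 [ 1.22  1.17 -1.05  1.64  1.15  1.07 -2.1 ]
pick 0 -1 [ 0.93  0.95 -0.43  1.65  0.57  0.67 -1.7 ]
pick 0 -1 [ 0.92  0.95 -0.42  1.65  0.57  0.67 -1.7 ]
place 1 0 [ 0.72  0.9  -0.86  1.98  1.02  0.77 -0.71]
place 1 0 [ 0.51  0.79 -0.49  1.99  0.71  0.54 -0.43]
place 1 0 [ 0.51  0.78 -0.48  1.99  0.69  0.54 -0.42]
place 1 -10 [ 0.65  0.94 -0.81  1.83  0.81  0.96 -0.53]
place 1 -10 [ 0.47  0.84 -0.49  1.84  0.56  0.79 -0.3 ]
place 1 -10 [ 0.47  0.84 -0.49  1.84  0.56  0.79 -0.3 ]
place -1 0 [ 0.11  0.74  0.12  2.   -0.2   0.41 -2.7 ]
place -1 0 [ 0.1   0.74  0.14  2.   -0.24  0.41 -2.67]
place -1 0 [ 0.07  0.75  0.18  2.   -0.31  0.42 -2.6 ]
place -1 -10 [ 0.05  0.8   0.19  1.85 -0.15  0.67 -2.77]
place -1 -10 [ 0.03  0.81  0.22  1.85 -0.19  0.68 -2.74]
place -1 -10 [-0.    0.81  0.27  1.85 -0.24  0.68 -2.69]
```

View pics/top_w3.png

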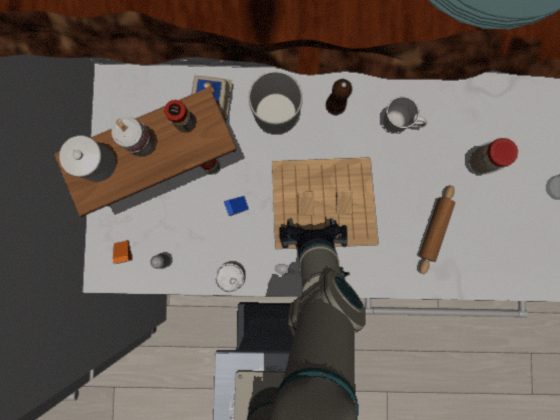

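```bash
python3 - <<'E'
from ik import *
a=ctrl.read_state()['qpos']
b=np.array([.9,.72,-.4,1.75,.46,.8,1.5])
rows([a+(b-a)*t for t in np.linspace(0,1,15)[1:]])
E
```

```text
xyz [-45, -26, 8] rot [0.03, -0.1, -0.0] world [ 534 -103  203] step 53 5.9
xyz [-86, -63, 12] rot [0.1, -0.19, 0.0] world [ 574 -138  218] step 55 6.2
xyz [-120, -110, 12] rot [0.19, -0.26, 0.0] world [ 606 -183  234] step 57 6.6
xyz [-142, -164, 7] rot [0.3, -0.3, 0.01] world [ 627 -236  248] step 58 6.8
xyz [-151, -221, 0] rot [0.42, -0.3, 0.03] world [ 634 -293  258] step 58 7.0
xyz [-144, -277, -9] rot [0.54, -0.27, 0.06] world [ 627 -350  263] step 57 7.2
xyz [-124, -328, -17] rot [0.65, -0.2, 0.09] world [ 608 -402  261] step 56 7.5
xyz [-91, -370, -23] rot [0.72, -0.09, 0.13] world [ 578 -444  252] step 53 7.8
xyz [-50, -397, -26] rot [0.75, 0.05, 0.18] world [ 541 -474  235] step 50 8.1
xyz [-5, -409, -24] rot [0.73, 0.19, 0.22] world [ 503 -487  214] step 46 8.6
xyz [35, -404, -17] rot [0.65, 0.33, 0.27] world [ 469 -484  190] step 42 9.2
xyz [67, -385, -8] rot [0.52, 0.44, 0.31] world [ 445 -466  167] step 38 10.0
xyz [83, -354, 3] rot [0.34, 0.51, 0.34] world [ 434 -435  150] step 37 10.8
xyz [79, -317, 13] rot [0.13, 0.52, 0.35] world [ 440 -398  143] step 38 11.8
```

```bash
python3 -m creep '[{"jaw":1,"xyz":[-45,-26,8],"angular":[0.03,-0.1,0]},{"jaw":1,"xyz":[-86,-63,12],"angular":[0.1,-0.19,0]},{"jaw":1,"xyz":[-120,-110,12],"angular":[0.19,-0.26,0]},{"jaw":1,"xyz":[-120,-110,12],"angular":[0.19,-0.26,0]},{"jaw":1,"xyz":[-142,-164,7],"angular":[0.3,-0.3,0.01]},{"jaw":1,"xyz":[-142,-164,7],"angular":[0.3,-0.3,0.01]},{"jaw":1,"xyz":[-151,-221,0],"angular":[0.42,-0.3,0.03]},{"jaw":1,"xyz":[-151,-221,0],"angular":[0.42,-0.3,0.03]},{"jaw":1,"xyz":[-144,-277,-9],"angular":[0.54,-0.27,0.06]},{"jaw":1,"xyz":[-124,-328,-17],"angular":[0.65,-0.2,0.09]},{"jaw":1,"xyz":[-91,-370,-23],"angular":[0.72,-0.09,0.13]},{"jaw":1,"xyz":[-91,-370,-23],"angular":[0.72,-0.09,0.13]}]'; python3 - <<'E'
from ik import *
a=ctrl.read_state()['qpos']; print(a.round(2))
n=[.324,.946,0]; p=[488,-429.5,127]; rowto(p,[0,0,-1],n)
b=ik(p,[0,0,-1],n,n=6)[0]; print(b.round(2)); rows([a+(b-a)*t for t in np.linspace(0,1,7)[1:]])
E
```

```text
clock: 20.85
eef_pos: [575.9, -445.6, 251.6]
tool_rot: [-2.476, 0.593, 3.081]
force: [-0.0, 1.0, 0.5]
width: 85.6
gripper_force: 0.0
[-0.12  0.78  0.89  2.05  3.56  0.26 -1.92]
xyz [143.2  41.7  35.6] rot [-0.562  0.651  0.056] deg 49.4 rows 4.6
[ 1.2   0.98 -1.    1.6   0.91  1.08  1.19]
xyz [-26, 32, 66] rot [-0.05, -0.11, -0.02] world [ 637 -465  207] step 78 7.0
xyz [-31, 19, 116] rot [0.03, -0.14, 0.0] world [ 655 -508  183] step 52 4.8
xyz [7, -16, 151] rot [0.13, -0.02, 0.05] world [ 624 -555  157] step 62 9.4
xyz [80, -32, 159] rot [0.12, 0.24, 0.08] world [ 561 -568  120] step 74 15.1
xyz [142, -6, 124] rot [-0.1, 0.53, 0.09] world [ 506 -522   94] step 77 20.9
xyz [143, 42, 36] rot [-0.56, 0.65, 0.06] world [ 488 -430  127] step 100 27.2
```

```bash
python3 - <<'E'
from ik import *
a=ctrl.read_state()['qpos']
m1=np.array([.3,.6,.4,2.0,2.2,.5,-.5]); m2=np.array([.7,.7,0,1.8,1.2,.7,.6]); b=np.array([1.0,.78,-.5,1.62,.6,.85,1.4])
P=[a+(m1-a)*t for t in(.2,.4,.6,.8,1)]+[m1+(m2-m1)*t for t in(.25,.5,.75,1)]+[m2+(b-m2)*t for t in(.33,.67,1)]
rows(P)
E
```

```text
xyz [-16, -19, 9] rot [0.01, -0.06, 0.03] world [ 585 -466  264] step 26 4.0
xyz [-27, -49, 13] rot [0.06, -0.1, 0.07] world [ 584 -493  283] step 32 4.1
xyz [-28, -87, 14] rot [0.13, -0.12, 0.1] world [ 570 -522  303] step 38 4.5
xyz [-17, -127, 10] rot [0.21, -0.09, 0.13] world [ 544 -550  319] step 42 5.1
xyz [7, -164, 3] rot [0.28, -0.02, 0.16] world [ 507 -573  330] step 45 5.8
xyz [43, -189, 22] rot [0.34, 0.09, 0.16] world [ 475 -602  310] step 47 7.2
xyz [88, -202, 36] rot [0.36, 0.23, 0.16] world [ 438 -619  282] step 49 8.2
xyz [137, -201, 47] rot [0.32, 0.39, 0.17] world [ 403 -622  247] step 50 9.3
xyz [184, -183, 52] rot [0.23, 0.55, 0.18] world [ 373 -610  209] step 50 10.5
xyz [188, -128, 60] rot [0.05, 0.63, 0.15] world [ 394 -573  174] step 55 11.5
xyz [177, -69, 56] rot [-0.19, 0.67, 0.12] world [ 425 -525  152] step 61 13.4
xyz [148, -14, 39] rot [-0.44, 0.65, 0.09] world [ 464 -474  150] step 64 14.4
```

```bash
python3 -m creep '[{"jaw":1,"xyz":[-16,-19,9],"angular":[0.01,-0.06,0.03]},{"jaw":1,"xyz":[-27,-49,13],"angular":[0.06,-0.1,0.07]},{"jaw":1,"xyz":[-28,-87,14],"angular":[0.13,-0.12,0.1]},{"jaw":1,"xyz":[-17,-127,10],"angular":[0.21,-0.09,0.13]},{"jaw":1,"xyz":[7,-164,3],"angular":[0.28,-0.02,0.16]},{"jaw":1,"xyz":[7,-164,3],"angular":[0.28,-0.02,0.16]},{"jaw":1,"xyz":[43,-189,22],"angular":[0.34,0.09,0.16]},{"jaw":1,"xyz":[88,-202,36],"angular":[0.36,0.23,0.16]},{"jaw":1,"xyz":[137,-201,47],"angular":[0.32,0.39,0.17]},{"jaw":1,"xyz":[137,-201,47],"angular":[0.32,0.39,0.17]},{"jaw":1,"xyz":[184,-183,52],"angular":[0.23,0.55,0.18]},{"jaw":1,"xyz":[184,-183,52],"angular":[0.23,0.55,0.18]}]'; python3 - <<'E'
from ik import *
a=ctrl.read_state()['qpos']; print(a.round(2))
n=[.324,.946,0]; p=[488,-429.5,127]; rowto(p,[0,0,-1],n)
for b in ik(p,[0,0,-1],n,n=10)[:3]: print(b.round(2))
b=np.array([1.0,.78,-.5,1.62,.6,.85,1.4]); rows([a+(b-a)*t for t in np.linspace(0,1,7)[1:]])
E
```

```text
clock: 22.35
eef_pos: [327.3, -594.3, 166.0]
tool_rot: [-2.442, 0.352, 2.628]
force: [-0.2, 0.2, 0.0]
width: 85.2
gripper_force: 0.0
[ 0.13  1.03  1.07  2.06  4.24  0.24 -2.7 ]
xyz [-41.9 206.9 -99.7] rot [-0.723  0.273 -0.298] deg 47.5 rows 4.4
[ 1.2   0.98 -1.    1.6   0.91  1.08  1.19]
[ 1.09  0.88 -0.74  1.61  0.7   0.94  1.34]
[ 0.94  0.81 -0.46  1.61  0.45  0.83  1.54]
xyz [-75, 68, 34] rot [-0.15, -0.2, -0.04] world [ 424 -614  126] step 107 14.5
xyz [-146, 72, 45] rot [-0.12, -0.37, -0.03] world [ 484 -652  141] step 72 10.1
xyz [-169, 33, 53] rot [0.02, -0.36, 0.01] world [ 480 -690  166] step 46 8.2
xyz [-131, 13, 57] rot [0.07, -0.15, 0.01] world [ 437 -687  162] step 43 12.7
xyz [-71, 58, 25] rot [-0.13, 0.14, -0.07] world [ 417 -612  137] step 82 20.7
xyz [-51, 154, -84] rot [-0.61, 0.26, -0.24] world [ 464 -474  150] step 147 29.8
```

I'll model the controller's IK (warm-started, bounded) and test it on the last recorded call, then use it to plan the branch change.

```bash
cat > sim.py <<'E'
from ik import *
vmax=.7*np.array([2.57,2.57,3.14,3.14,3.14,3.14,3.14])/8
mid=(lo+hi)/2
def jac(q):
    p,r=fk(q); J=np.zeros((6,7))
    for i in range(7):
        d=q.copy(); d[i]+=1e-5; p2,r2=fk(d); J[:3,i]=(p2-p)/1e-5/300; J[3:,i]=(r2*r.inv()).as_rotvec()/1e-5
    return p,r,J
def sim(q,wps,k=0.0,lam=.02,qs=None,sub=5):
    q=np.array(q,float); p0,r0=fk(q); qs=mid if qs is None else qs
    for xyz,rv in wps:
        G=r0*R.from_rotvec(rv); X=p0+r0.apply(xyz)
        for _ in range(sub):
            p,r,J=jac(q); e=X-p; w=(G*r.inv()).as_rotvec()
            e*=min(1,62.5/sub/max(1e-9,np.linalg.norm(e))); w*=min(1,np.radians(10.7)/sub/max(1e-9,np.linalg.norm(w)))
            free=np.ones(7,bool); err=np.r_[e/300,w]
            for _ in range(4):
                Jf=J*free; Ji=Jf.T@np.linalg.inv(Jf@Jf.T+lam**2*np.eye(6))
                dq=Ji@err+(np.eye(7)-Ji@Jf)@(k*(qs-q)*free)
                bad=free&(((q+dq)<lo)|((q+dq)>hi))
                if not bad.any(): break
                free&=~bad
            dq*=min(1,(vmax/sub/np.maximum(abs(dq),1e-9)).min()); q=np.clip(q+dq,lo,hi)
    return q
if __name__=='__main__':
    w=lambda s:[(r[:3],r[3:]) for r in s]
    A=[-.12,.78,.89,2.05,3.56,.26,-1.92]
    L=[[-16,-19,9,.01,-.06,.03],[-27,-49,13,.06,-.1,.07],[-28,-87,14,.13,-.12,.1],[-17,-127,10,.21,-.09,.13],[7,-164,3,.28,-.02,.16],[7,-164,3,.28,-.02,.16],[43,-189,22,.34,.09,.16],[88,-202,36,.36,.23,.16],[137,-201,47,.32,.39,.17],[137,-201,47,.32,.39,.17],[184,-183,52,.23,.55,.18],[184,-183,52,.23,.55,.18]]
    A2=[-.79,.44,.65,2.36,.21,.28,.04]
    L2=[[-48,-7,10,.04,-.14,-.33]]*2+[[-84,27,14,-.02,-.27,-.66]]*2+[[-90,56,14,-.08,-.33,-.83],[-83,87,12,-.16,-.37,-.99],[-64,119,8,-.26,-.4,-1.15],[-33,145,3,-.38,-.41,-1.31],[7,163,-5,-.51,-.39,-1.47]]+[[55,169,-15,-.65,-.36,-1.62]]*3
    for lam in(.02,.1):
      for k in(0,.02,.06):
        print(lam,k,sim(A,w(L),k,lam).round(2),sim(A2,w(L2),k,lam).round(2))
    print('true [.13 1.03 1.07 2.06 4.24 .24 -2.7]  [-.05 .49 -.25 2.42 3.04 .44 -1.01]')
    S0=np.array([1.112,.628,.038,1.517,-.027,.996,-.02])
    for k in(.02,.06): print('home',k,sim(A,w(L),k,.02,S0).round(2),sim(A2,w(L2),k,.02,S0).round(2))
E
python3 sim.py
```

```text
0.02 0 [ 0.08  1.03  1.13  2.02  4.13  0.25 -2.63] [-0.06  0.49 -0.25  2.42  2.99  0.44 -0.99]
0.02 0.02 [0.44 0.72 0.39 1.85 1.12 0.44 0.6 ] [ 0.1   0.51 -0.46  2.41  2.8   0.45 -0.75]
0.02 0.06 [0.66 0.7  0.07 1.8  1.17 0.66 0.63] [ 0.3   0.57 -0.75  2.41  2.49  0.53 -0.42]
0.1 0 [ 0.09  1.03  1.13  2.02  4.19  0.25 -2.66] [-0.05  0.48 -0.29  2.42  2.89  0.44 -0.9 ]
0.1 0.02 [0.42 0.74 0.44 1.88 1.19 0.39 0.52] [ 0.12  0.51 -0.49  2.41  2.76  0.46 -0.71]
0.1 0.06 [0.66 0.7  0.06 1.8  1.18 0.66 0.62] [ 0.31  0.57 -0.76  2.41  2.48  0.53 -0.4 ]
true [.13 1.03 1.07 2.06 4.24 .24 -2.7]  [-.05 .49 -.25 2.42 3.04 .44 -1.01]
home 0.02 [0.51 0.72 0.31 1.81 1.01 0.52 0.74] [ 0.23  0.54 -0.64  2.41  2.61  0.49 -0.55]
home 0.06 [ 0.71  0.7  -0.01  1.8   1.21  0.7   0.6 ] [ 0.45  0.67 -1.01  2.41  2.26  0.66 -0.17]
```

The model (min-norm, no centering) reproduces both calls. Now I search for via poses that bring the arm to the pick branch.

```bash
cat > plan.py <<'E'
from sim import *
import time
q0=ctrl.read_state()['qpos']; p0,r0=fk(q0); goalp=np.array([488,-429.5,127.]); goalr=pose([0,0,-1],[.324,.946,0])
rel=lambda p,r,pb,rb:(rb.inv().apply(p-pb).round(),(rb.inv()*r).as_rotvec().round(2))
rng=np.random.default_rng(1); t=time.time(); best=None
while time.time()-t<150:
    V=[]
    for i in range(2):
        q=np.array([rng.uniform(.2,1.2),rng.uniform(.2,.8),rng.uniform(-1,.6),rng.uniform(1.6,2.4),[rng.uniform(1.5,3.6),rng.uniform(.3,1.5)][i],rng.uniform(.4,1.1),[rng.uniform(-2,.5),rng.uniform(-.5,1.8)][i]])
        V.append(fk(q))
    if any(p[2]<190 or p[0]<250 or p[0]>560 or p[1]>-250 or p[1]<-620 or r.as_matrix()[2,2]>-.5 for p,r in V): continue
    q1=sim(q0,[rel(*V[0],p0,r0)]*10,sub=2); q2=sim(q1,[rel(*V[1],*fk(q1))]*10,sub=2); q3=sim(q2,[rel(goalp,goalr,*fk(q2))]*10,sub=2)
    p,r=fk(q3); c=np.linalg.norm(p-goalp)/100+(r.inv()*goalr).magnitude()+.3*(q3[5]<.4)+.3*max(0,abs(q3[2])-.8)
    if best is None or c<best[0]: best=(c,V,q1,q2,q3); 
    if c<.05: break
c,V,q1,q2,q3=best; print(c,q1.round(2),q2.round(2),q3.round(2),[v[0].round() for v in V],[v[1].as_matrix()[:,2].round(2) for v in V])
print(rel(*V[0],p0,r0)); print(rel(*V[1],*V[0]));np.save('v.npy',np.array([np.r_[v[0],v[1].as_rotvec()] for v in V]))
for n in(8,12): print(sim(q0,[rel(*V[0],p0,r0)]*n).round(2))
E
python3 plan.py
```

```text
0.008067365521305565 [ 0.19  0.6   0.62  2.19  2.95  0.24 -2.9 ] [ 0.4   0.41  0.15  1.72  0.98  0.58 -0.16] [ 1.07  0.87 -0.7   1.61  0.66  0.92  1.37] [array([ 438., -487.,  238.]), array([ 552., -525.,  443.])] [array([ 0.23, -0.57, -0.78]), array([ 0.21, -0.78, -0.59])]
(array([ -66.,   80., -136.]), array([-0.37,  0.2 ,  2.1 ]))
(array([  71.,  198., -112.]), array([-0.07, -0.32, -1.73]))
[ 0.13  0.63  0.73  2.19  3.33  0.24 -2.9 ]
[ 0.31  0.55  0.43  2.17  2.49  0.24 -2.58]
```

```bash
python3 -m creep '[{"jaw":1,"xyz":[-66,80,-136],"angular":[-0.37,0.2,2.1]},{"jaw":1,"xyz":[-66,80,-136],"angular":[-0.37,0.2,2.1]},{"jaw":1,"xyz":[-66,80,-136],"angular":[-0.37,0.2,2.1]},{"jaw":1,"xyz":[-66,80,-136],"angular":[-0.37,0.2,2.1]},{"jaw":1,"xyz":[-66,80,-136],"angular":[-0.37,0.2,2.1]},{"jaw":1,"xyz":[-66,80,-136],"angular":[-0.37,0.2,2.1]},{"jaw":1,"xyz":[-66,80,-136],"angular":[-0.37,0.2,2.1]},{"jaw":1,"xyz":[-66,80,-136],"angular":[-0.37,0.2,2.1]},{"jaw":1,"xyz":[-66,80,-136],"angular":[-0.37,0.2,2.1]},{"jaw":1,"xyz":[-66,80,-136],"angular":[-0.37,0.2,2.1]}]'; cat > nxt.py <<'E'
from sim import *
q=ctrl.read_state()['qpos']; print(q.round(2)); v=np.load('v.npy')[1]; s=ctrl.read_state()
G=R.from_rotvec(v[3:]).as_matrix(); rowto(v[:3],G[:,2],G[:,1])
C=R.from_euler('xyz',s['tool_rot']); w=(C.inv().apply(v[:3]-s['eef_pos']),(C.inv()*R.from_rotvec(v[3:])).as_rotvec())
for n in(6,9,12): print(n,sim(q,[w]*n).round(2))
E
python3 nxt.py
```

```text
clock: 23.6
eef_pos: [441.4, -492.1, 238.7]
tool_rot: [2.527, 0.502, 0.972]
force: [-1.0, -1.0, 0.5]
width: 85.8
gripper_force: 0.0
[ 0.22  0.6   0.56  2.17  2.66  0.23 -2.48]
xyz [-67.1 203.  -96.4] rot [ 0.049 -0.194 -1.102] deg 64.2 rows 6.0
6 [ 0.23  0.48  0.44  1.98  1.35  0.28 -0.84]
9 [ 0.36  0.42  0.18  1.69  1.    0.61 -0.01]
12 [0.33 0.43 0.18 1.73 1.18 0.63 0.22]
```

```bash
python3 -m creep '[{"jaw":1,"xyz":[-67,203,-96],"angular":[0.049,-0.194,-1.1]},{"jaw":1,"xyz":[-67,203,-96],"angular":[0.049,-0.194,-1.1]},{"jaw":1,"xyz":[-67,203,-96],"angular":[0.049,-0.194,-1.1]},{"jaw":1,"xyz":[-67,203,-96],"angular":[0.049,-0.194,-1.1]},{"jaw":1,"xyz":[-67,203,-96],"angular":[0.049,-0.194,-1.1]},{"jaw":1,"xyz":[-67,203,-96],"angular":[0.049,-0.194,-1.1]},{"jaw":1,"xyz":[-67,203,-96],"angular":[0.049,-0.194,-1.1]},{"jaw":1,"xyz":[-67,203,-96],"angular":[0.049,-0.194,-1.1]},{"jaw":1,"xyz":[-67,203,-96],"angular":[0.049,-0.194,-1.1]}]'; cat > nxt2.py <<'E'
from sim import *
s=ctrl.read_state(); q=s['qpos']; print(q.round(2)); C=R.from_euler('xyz',s['tool_rot'])
p=np.array([488,-429.5,127]); y=[.324,.946,0]
for sg in(1,-1):
    yy=np.array(y)*sg; rowto(p,[0,0,-1],yy)
    w=(C.inv().apply(p-s['eef_pos']),(C.inv()*pose([0,0,-1],yy)).as_rotvec())
    for n in(4,8,12,16): t=sim(q,[w]*n); print(n,t.round(2),fk(t)[0].round())
E
python3 nxt2.py
```

```text
clock: 24.72
eef_pos: [553.2, -524.9, 443.4]
tool_rot: [-3.112, 0.923, 1.866]
force: [0.2, 0.1, 0.3]
width: 85.4
gripper_force: 0.0
[ 0.23  0.44  0.34  1.71  1.05  0.57 -0.02]
xyz [318.9 -31.6 103.9] rot [-0.461  0.839 -0.889] deg 74.9 rows 7.0
4 [ 0.75  0.58 -0.2   1.86  0.72  0.42  0.83] [ 505. -453.  211.]
8 [ 1.    0.83 -0.57  1.61  0.55  0.86  1.46] [ 488. -429.  126.]
12 [ 1.    0.83 -0.57  1.61  0.55  0.86  1.46] [ 488. -429.  126.]
16 [ 1.    0.83 -0.57  1.61  0.55  0.86  1.46] [ 488. -429.  126.]
xyz [318.9 -31.6 103.9] rot [0.982 0.539 1.996] deg 131.2 rows 12.3
4 [ 0.13  0.73  0.41  1.82  0.8   0.58 -0.75] [ 504. -454.  210.]
8 [ 0.35  0.8   0.23  1.69  0.34  0.69 -0.96] [ 488. -429.  126.]
12 [ 0.6   0.77  0.11  1.62 -0.08  0.75 -1.12] [ 488. -429.  127.]
16 [ 0.62  0.77  0.1   1.63 -0.1   0.75 -1.13] [ 488. -429.  126.]
```

```bash
python3 -m creep '[{"jaw":1,"xyz":[319,-32,50],"angular":[-0.461,0.839,-0.889]},{"jaw":1,"xyz":[319,-32,50],"angular":[-0.461,0.839,-0.889]},{"jaw":1,"xyz":[319,-32,50],"angular":[-0.461,0.839,-0.889]},{"jaw":1,"xyz":[319,-32,50],"angular":[-0.461,0.839,-0.889]},{"jaw":1,"xyz":[319,-32,104],"angular":[-0.461,0.839,-0.889]},{"jaw":1,"xyz":[319,-32,104],"angular":[-0.461,0.839,-0.889]},{"jaw":1,"xyz":[319,-32,104],"angular":[-0.461,0.839,-0.889]},{"jaw":1,"xyz":[319,-32,104],"angular":[-0.461,0.839,-0.889]},{"jaw":1,"xyz":[319,-32,104],"angular":[-0.461,0.839,-0.889]},{"jaw":1,"xyz":[319,-32,104],"angular":[-0.461,0.839,-0.889]}]'; python3 wl.py w4 20.5 -51 | grep -A1 -E 'side|top' | grep board; python3 - <<'E'
from wl import *
for c in('side','top'):
    im,d=viewer.get_image(c)
    for r in silhouettes(c,'wedge_a'):
        P=pts(c,r['pixels'],d)
        if len(P)<20: continue
        Qb=B.inv().apply(P-BO); m=np.median(Qb,0)
        if np.linalg.norm(m[:2]-[-7,50])<20:
            f3=lambda p:wedge_sdf(R.from_euler('z',p[2]).inv().apply(Qb-[p[0],p[1],0])); print(c,least_squares(f3,[20,50,0],loss='soft_l1',f_scale=2,x_scale=[1,1,.02],diff_step=1e-4).x.round(2))
    for r in silhouettes(c,'pin')[:1]: P=pts(c,r['pixels'],d); print(c,'pin',fit(P,pin_sdf,[488,-429,-.33],23))
print(ctrl.read_state()['qpos'].round(2)); rowto([488,-429.3,26],[0,0,-1],[.324,.946,0])
E
```

```text
clock: 25.98
eef_pos: [486.8, -428.8, 125.3]
tool_rot: [3.141, 0.002, 2.808]
force: [-0.0, -0.3, 0.6]
width: 85.4
gripper_force: 0.0
  board xyyaw [ 1.996e+01 -5.189e+01  1.000e-02] 1.16 x,y,yaw,h,pitch [ 1.987e+01 -5.204e+01 -0.000e+00 -4.000e-01  1.000e-02] 1.15
side [22.5  49.97  0.  ]
side pin (array([ 4.88978972e+02, -4.28645507e+02, -3.29936204e-01]), np.float64(1.0543266690841548))
top [2.109e+01 4.968e+01 2.000e-02]
top pin (array([ 4.87705411e+02, -4.30384033e+02, -3.30745365e-01]), np.float64(1.3180433852992444))
[ 0.99  0.83 -0.55  1.62  0.53  0.85  1.47]
xyz [-1.   1.1 98.3] rot [ 0.002  0.002 -0.006] deg 0.4 rows 1.6
```

```bash
python3 -m creep '[{"jaw":1,"xyz":[-1,1,50],"angular":[0,0,-0.006]},{"jaw":1,"xyz":[-1,1,85],"angular":[0,0,-0.006]},{"jaw":1,"xyz":[-1,1,99],"angular":[0,0,-0.006]},{"jaw":1,"xyz":[-1,1,99],"angular":[0,0,-0.006]},{"jaw":-1,"xyz":[-1,1,99],"angular":[0,0,-0.006]},{"jaw":-1,"xyz":[-1,1,99],"angular":[0,0,-0.006]},{"jaw":-1,"xyz":[-1,1,99],"angular":[0,0,-0.006]},{"jaw":-1,"xyz":[-1,1,99],"angular":[0,0,-0.006]},{"jaw":-1,"xyz":[-1,1,99],"angular":[0,0,-0.006]},{"jaw":-1,"xyz":[-1,1,50],"angular":[0,0,-0.006]},{"jaw":-1,"xyz":[-1,1,-10],"angular":[0,0,-0.006]},{"jaw":-1,"xyz":[-1,1,-70],"angular":[0,0,-0.006]}]'; cat > nxt3.py <<'E'
from sim import *
s=ctrl.read_state(); q=s['qpos']; print(q.round(2),s['torque']); C=R.from_euler('xyz',s['tool_rot'])
for h in(120,60,3):
    p=B.apply([-47,-1,26+h])+BO; z=B.apply([0,0,-1]); y=B.apply([1,-.012,0]); rowto(p,z,y); print(p.round())
    w=(C.inv().apply(p-s['eef_pos']),(C.inv()*pose(z,y)).as_rotvec())
    for n in(6,12): t=sim(q,[w]*n); print(n,t.round(2),fk(t)[0].round())
E
python3 nxt3.py
```

```text
clock: 27.98
eef_pos: [487.1, -429.5, 196.0]
tool_rot: [3.139, 0.001, 2.812]
force: [-0.5, -1.2, -2.9]
width: 44.5
gripper_force: 62.5
[ 1.02  0.75 -0.6   1.56  0.48  0.98  1.52] [-0.12766835 -0.08290892  0.02343709]
xyz [ 54.3 301.   11.8] rot [0.157 0.102 1.199] deg 69.6 rows 6.5
[ 533. -127.  185.]
6 [ 0.32  0.65 -0.27  1.73  0.23  0.96  0.08] [ 533. -126.  185.]
12 [ 0.31  0.65 -0.24  1.72  0.21  0.97  0.01] [ 533. -126.  185.]
xyz [ 64.  297.   70.9] rot [0.157 0.102 1.199] deg 69.6 rows 6.5
[ 523. -128.  126.]
6 [ 0.3   0.71 -0.22  1.8   0.25  0.81  0.07] [ 523. -127.  126.]
12 [ 0.29  0.72 -0.2   1.79  0.22  0.83  0.  ] [ 523. -127.  126.]
xyz [ 73.2 293.2 127. ] rot [0.157 0.102 1.199] deg 69.6 rows 6.5
[ 513. -128.   70.]
6 [ 0.28  0.79 -0.18  1.85  0.26  0.68  0.06] [ 513. -127.   70.]
12 [ 0.27  0.79 -0.16  1.84  0.23  0.7  -0.  ] [ 513. -127.   70.]
```

```bash
python3 -m creep '[{"jaw":-1,"xyz":[9,50,2],"angular":[0.026,0.017,0.2]},{"jaw":-1,"xyz":[18,100,4],"angular":[0.05,0.034,0.37]},{"jaw":-1,"xyz":[27,150,6],"angular":[0.078,0.05,0.55]},{"jaw":-1,"xyz":[36,200,8],"angular":[0.1,0.068,0.73]},{"jaw":-1,"xyz":[45,250,10],"angular":[0.13,0.085,0.9]},{"jaw":-1,"xyz":[54,301,12],"angular":[0.157,0.102,1.08]},{"jaw":-1,"xyz":[54,301,12],"angular":[0.157,0.102,1.2]},{"jaw":-1,"xyz":[54,301,12],"angular":[0.157,0.102,1.2]},{"jaw":-1,"xyz":[54,301,12],"angular":[0.157,0.102,1.2]}]'; cat > pl.py <<'E'
from sim import *
import sys
for c in('side','top'):
    im,d=viewer.get_image(c); cv2.imwrite(f'pics/{c}_{sys.argv[1]}.png',im[:,:,::-1])
    r=silhouettes(c,'pin')[0]; P=pts(c,r['pixels'],d); Q=B.inv().apply(P-BO); h0=float(sys.argv[2])
    # board frame: x,y,z,yaw,roll(tilt of axis)
    f=lambda p: pin_sdf(R.from_euler('zy',[np.pi/2+p[3],0]).inv().apply(R.from_euler('x',p[4]).inv().apply(Q-p[:3])))
    g=least_squares(f,[-47,0,h0,0,0],loss='soft_l1',f_scale=2,x_scale=[1,1,1,.02,.02],diff_step=1e-4); print(c,len(P),'x y z yaw tilt',g.x.round(3),np.median(abs(f(g.x))).round(2))
s=ctrl.read_state(); print('tcp board',B.inv().apply(s['eef_pos']-BO).round(1),s['force'])
E
python3 pl.py p1 143
```

```text
clock: 29.1
eef_pos: [533.7, -128.4, 183.1]
tool_rot: [-2.968, 0.003, 1.61]
force: [0.1, 0.3, -2.7]
width: 44.2
gripper_force: 62.7
side 682 x y z yaw tilt [-4.48690e+01 -1.30000e+00  1.40037e+02 -1.30000e-02  0.00000e+00] 0.87
top 739 x y z yaw tilt [-4.63520e+01 -4.96100e+00  1.39378e+02 -1.50000e-02  2.00000e-03] 0.92
tcp board [-46.1  -2.  144.2] [-0.24204791  0.76935147 -1.97314371]
```

```bash
python3 - <<'E'
from h import *
a=cv2.imread('pics/side_p1.png')[100:360,150:450]; b=cv2.imread('pics/top_p1.png')[100:360,200:450]
cv2.imwrite('pics/p1c.png',np.hstack([cv2.resize(a,(400,346)),cv2.resize(b,(333,346))]))
E
```

```text
(no output)
```

View pics/p1c.png

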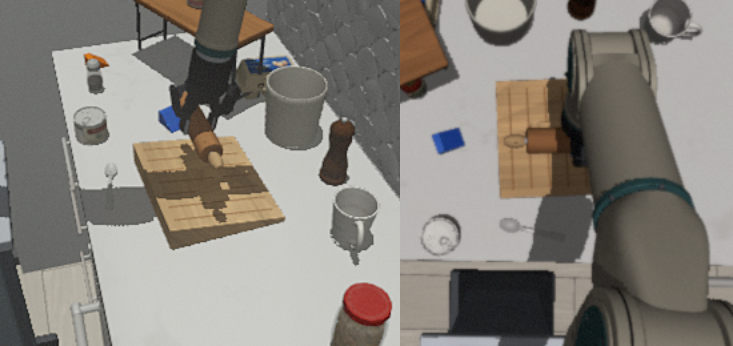

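The pin hangs level over the board between both wedges, axis across it. Now I descend along the board normal.

```bash
python3 -m creep '[{"jaw":-1,"xyz":[0,-1.5,40],"angular":[0,0,0]},{"jaw":-1,"xyz":[0,-1.5,75],"angular":[0,0,0]},{"jaw":-1,"xyz":[0,-1.5,100],"angular":[0,0,0]},{"jaw":-1,"xyz":[0,-1.5,110],"angular":[0,0,0]},{"jaw":-1,"xyz":[0,-1.5,113],"angular":[0,0,0]},{"jaw":-1,"xyz":[0,-1.5,113],"angular":[0,0,0]},{"jaw":-1,"xyz":[0,-1.5,113],"angular":[0,0,0]}]'; python3 pl.py p2 26
```

```text
clock: 30.18
eef_pos: [513.9, -128.5, 72.8]
tool_rot: [-2.97, 0.003, 1.609]
force: [-0.4, 0.2, -2.5]
width: 44.1
gripper_force: 62.8
side 636 x y z yaw tilt [-4.5331e+01 -1.6600e-01  2.7955e+01 -1.2000e-02  2.0000e-03] 1.0
top 578 x y z yaw tilt [-4.7041e+01 -3.0910e+00  2.7204e+01 -1.6000e-02  2.0000e-03] 1.15
tcp board [-47.   -1.4  31.6] [ 0.50307921  0.28686618 -2.39135675]
```

```bash
python3 -m creep '[{"jaw":-1,"xyz":[0,0,1.5],"angular":[0,0,0]},{"jaw":-1,"xyz":[0,0,3],"angular":[0,0,0]},{"jaw":-1,"xyz":[0,0,3],"angular":[0,0,0]},{"jaw":-1,"xyz":[0,0,3],"angular":[0,0,0]}]'; python3 -c "
from ik import *
s=ctrl.read_state(); print(B.inv().apply(s['eef_pos']-BO),s['force'],s['torque'])"
```

```text
clock: 30.88
eef_pos: [512.4, -128.5, 68.9]
tool_rot: [-2.968, 0.003, 1.609]
force: [-0.5, 0.4, -2.8]
width: 44.4
gripper_force: 62.8
[-47.27706576  -1.33992311  28.12301054] [-0.54651358  0.39672005 -2.79185789] [-0.00296775 -0.24973694  0.00206872]
```

```bash
python3 -m creep '[{"jaw":-1,"xyz":[0,0,0.5],"angular":[0,0,0]},{"jaw":-1,"xyz":[0,0,1],"angular":[0,0,0]},{"jaw":-1,"xyz":[0,0,1],"angular":[0,0,0]}]'; python3 -c "
from ik import *
s=ctrl.read_state(); print(B.inv().apply(s['eef_pos']-BO),s['force'],s['torque'])"
```

```text
clock: 31.25
eef_pos: [512.4, -128.4, 68.1]
tool_rot: [-2.968, 0.003, 1.609]
force: [-0.4, 0.0, -2.5]
width: 44.4
gripper_force: 62.8
[-47.19727698  -1.31095347  27.28094451] [-0.35237923  0.02085336 -2.54329112] [-0.03061055 -0.22366697 -0.0496259 ]
```

```bash
python3 -m creep '[{"jaw":-1,"xyz":[0,0,0.5],"angular":[0,0,0]},{"jaw":-1,"xyz":[0,0,1],"angular":[0,0,0]},{"jaw":-1,"xyz":[0,0,1],"angular":[0,0,0]}]'; python3 -c "
from ik import *
s=ctrl.read_state(); print(B.inv().apply(s['eef_pos']-BO),s['force'],s['torque'])"
```

```text
clock: 31.62
eef_pos: [512.4, -128.4, 67.9]
tool_rot: [-2.968, 0.003, 1.609]
force: [-0.9, 1.1, 6.0]
width: 44.6
gripper_force: 63.6
[-47.17591969  -1.29121336  27.16926104] [-0.86372542  1.12024353  6.04780355] [ 0.09907746  0.3423326  -0.07196861]
```

```bash
python3 -m creep '[{"jaw":0.1,"xyz":[0,0,-0.3],"angular":[0,0,0]},{"jaw":0.12,"xyz":[0,0,-0.3],"angular":[0,0,0]},{"jaw":0.15,"xyz":[0,0,-0.3],"angular":[0,0,0]},{"jaw":0.2,"xyz":[0,0,-0.3],"angular":[0,0,0]},{"jaw":0.3,"xyz":[0,0,-0.3],"angular":[0,0,0]},{"jaw":0.5,"xyz":[0,0,-0.3],"angular":[0,0,0]},{"jaw":0.8,"xyz":[0,0,-0.3],"angular":[0,0,0]},{"jaw":0.8,"xyz":[0,0,-0.3],"angular":[0,0,0]}]'; python3 pl.py p3 23
```

```text
clock: 32.62
eef_pos: [512.2, -128.5, 67.3]
tool_rot: [-2.968, 0.003, 1.609]
force: [-0.0, 0.8, 0.2]
width: 76.7
gripper_force: 0.0
side 733 x y z yaw tilt [-4.4432e+01 -6.3000e-02  2.3049e+01 -1.6000e-02 -3.0000e-03] 1.07
top 579 x y z yaw tilt [-4.6061e+01 -3.2740e+00  2.2175e+01 -1.6000e-02  5.0000e-03] 1.27
tcp board [-47.3  -1.4  26.5] [-1.02761757  0.4357307   0.22058189]
```

The pin rolled about 1 mm and stopped on the wedges. I retract along the normal.

```bash
python3 -m creep '[{"jaw":0.8,"xyz":[0,0,-15],"angular":[0,0,0]},{"jaw":0.8,"xyz":[0,0,-40],"angular":[0,0,0]},{"jaw":0.8,"xyz":[0,0,-90],"angular":[0,0,0]},{"jaw":0.8,"xyz":[0,0,-150],"angular":[0,0,0]},{"jaw":0.8,"xyz":[0,-80,-190],"angular":[0,0,0]},{"jaw":0.8,"xyz":[0,-80,-200],"angular":[0,0,0]},{"jaw":0.8,"xyz":[0,-80,-200],"angular":[0,0,0]},{"jaw":0.8,"xyz":[0,-80,-200],"angular":[0,0,0]}]'; python3 pl.py p4 23; python3 wl.py w5 20.5 -51 | grep -v wedge
```

```text
clock: 33.83
eef_pos: [468.5, -129.5, 278.2]
tool_rot: [-2.969, 0.003, 1.609]
force: [0.6, 0.1, -0.7]
width: 76.8
gripper_force: 0.0
side 1016 x y z yaw tilt [-4.4656e+01  6.6500e-01  2.3184e+01 -1.4000e-02  1.0000e-03] 0.94
top 663 x y z yaw tilt [-4.5885e+01 -2.7200e+00  2.2581e+01 -1.6000e-02 -3.0000e-03] 1.23
tcp board [-1.270e+02  1.000e-01  2.255e+02] [-0.79679288  0.40424454 -0.32021581]
side 232 [ 564. -186.   57.] 0.72
  board xyyaw [ 2.137e+01 -5.060e+01 -1.000e-02] 1.13 x,y,yaw,h,pitch [ 2.253e+01 -5.068e+01 -2.000e-02  1.080e+00 -2.000e-02] 1.1
side 256 [539. 108.  20.] 0.72
side 86 [414. 410.  19.] 0.66
side 199 [560. -82.  58.] 0.64
top 356 [410. 410.  21.] 0.9
top 240 [555. -74.  60.] 0.81
top 307 [542. 109.  23.] 0.81
```

View pics/side_w5.png

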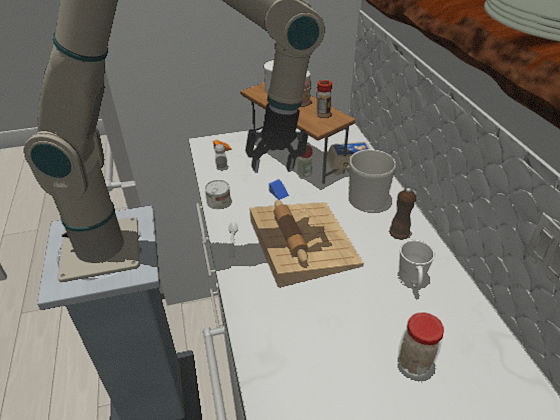

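The pin lies across the board at (290,232) in the side view, against both wedges. Its pose is unchanged since release and the bystanders are in place. Handing in.

```bash
python3 -c "
from cell import ctrl
print(ctrl.finish_job())"
```

```text
the job is handed in; nothing more can be done
None
```

The job is handed in at about 34 s: both wedges lie on the board with thin edges uphill, the pin rests against them and had not moved since I let go, and the bystanders stand where they were; no verdict came back.

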